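Put the polishing bar away in its lidded box

ROBOT

A 7-joint arm with a two-finger parallel gripper is mounted at the origin on the work surface. World frame = base frame: x ahead of the robot, y to its left, z up, the work surface at z = 0. Lengths are in m, angles in rad, forces in N, time in s.
With the tool pointing down it reaches from about 0.425 to 0.95 m from the base axis. Payload 16.7 kg.
Tool frame: the origin (TCP) lies on the centre line of the jaws, within the pads' length; the fingertips stand 11 mm ahead of it and the grasp point (between the pads) lies 8 mm behind it; z points along the fingers, y is the direction in which the jaws open and shut (so a half turn about z gives the same grasp; the last joint's range is limited). The gripper opens to 94 mm and grips with 3 to 60 N. Pads are 16 mm wide; open, the fingers measure 119 mm over their backs; the gripper's body (75 mm by 177 mm) begins 78 mm behind the grasp point.
Start: joints at [0.967, 0.426, 0.074, 1.606, -0.034, 1.111, -0.067], TCP at [0.296, -0.606, 0.216] pointing down, gripper open.
Joint ranges: [-2.85, 2.85], [-0.5, 2.14], [-1.23, 1.37], [0.21, 2.46], [-1.02, 4.16], [0.16, 2.05], [-2.73, 2.73]. Speed limits (rad/s): [1.89, 1.89, 2.39, 2.39, 3.01, 3.01, 3.01].

INTERFACE

Orientations are given as a 3x3 rotation matrix whose columns are the frame's x, y, z axes.
In Python, from rig import robot gives the robot as it stands.
- The arm moves only by the shell command python3 -m inch 'ROWS'. ROWS is JSON, a list of rows, each a list of 5 numbers: the shift along the world's x, y, z in cm, then the turn about the world's z in rad, then the gripper's target within -1 to 1 (fully open at 1, half-way at 0, shut at -1). In form: [[x, y, z, yaw, jaw], ...]. A call has 1 to 8 rows; each row is the pose to reach, as a shift and turn from the pose commanded when the call began; what a row does not reach only later rows make up. A row lasts 1/8 s, in which the tool goes at most 62.5 mm and 10.7 degrees, less where a joint would pass 70% of its speed; a pose out of reach is approached as far as the arm can. A call with a gripper value outside its range is refused whole. The fingers move at their own pace and stop on an object; the grip force is fixed at half the most. Time passes only in rows, so rows that repeat a pose let the fingers close. It gives the time, the measured TCP pose, the force and the opening at its end, in the units of the state.
- robot.observe(): the state, without advancing time (a new reading comes with each control period).
- robot.read_camera(name): name is "side" or "top" or "wrist"; returns a dict with "pixels" (420x560x3 uint8, red, green, blue), "mtx" (3x3 intrinsics, pixels), "dist_coeffs" ([k1, k2, p1, p2, k3] as OpenCV has them; the pictures are not rectified), "R" (3x3) and "t" (3): a world point X has camera coordinates R X + t; the wrist camera has in their place "mount" (4x4, takes a point from camera to tool coordinates, whose origin is the TCP and whose axes are the flange's). Camera axes: x right, y down, z forward; pixel columns grow to the right and rows downward; lengths in m; the calibration is good to about 2 mm. A picture is of the moment at which its call begins: read the wrist's pose just before it. There is no depth.
- robot.finish_job(): hands the job in, once; it reports no verdict.
Trained networks look in the newest picture that a camera, given by its name, has taken for a name from the list of things; names that differ only in an ending like _2 or _b are one class to them, and where a whole thing is asked for, a point or a joint stands for the part that bears it (a point fixed in the world has none). Each returns a list of dicts, best first, with "p" (0 to 1); they miss things now and then, are a little off and sometimes report something else, mostly with a low value. They report only what shows in the picture. A call takes as long as a camera call. They do not tell look-alikes from the thing itself.
- robot.outline_of(camera, query): "mask" (420x560 bool, what is visible of it) and "pixel" ([column, row] in pixels, amid what is visible of it).
The state is a dict: "time_s": time; "joint_pos": joint angles; "dq": joint speeds; "joint_efforts": joint torques, N m; "position": TCP position; "orientation": TCP orientation; "ft_force": force on the tool from outside, world axes, zero at the start; "wrist_torque": the same for the moment, N m; "gripper_width": finger opening in m.
Only numpy, scipy, OpenCV 4.12 (cv2) and the standard library are available. Lean on these libraries where they do the work, as an engineer would, in place of code of your own. Each camera call takes 0.05 s, during which the arm holds its last target.

TASK

A bar of polishing compound has been left lying on the lid of its storage box. Set it aside on the white board while the lid is still shut, let go of it, then lift the lid over until it stays open by itself, and finally stand the bar on end in the empty bay of the box beside the other two. Leave the lid open, those two bars standing where they are and the other things on the bench undisturbed.

Things in the scene. Friction and masses are not known exactly. Their poses are not given: they have to be found in the camera images.
- bar_center (a point): centre of the loose bar of polishing compound, the only one lying flat on the closed lid at the start: a red-brown brick 85 x 52 x 36 mm with a paper sleeve round one half, 0.15 to 0.35 kg. Its x axis runs along the 85 mm length, y along the 52 mm width, z through the 36 mm thickness. Either end may be up when it stands
- box: plywood storage box, fixed, 136 mm (x) by 160 mm (y) by 100 mm high without the lid, walls 8 mm, floor 8 mm. Origin under its centre on the table, x towards the hinge side, y along the row of bays. Inside, two dividers 50 mm tall above the floor make three bays side by side along y, pitch 50 mm, each 44 mm wide (y) and 120 mm long (x). Two bays hold a standing bar, one is empty
- bay (a point): centre of the empty bay, on its floor (8 mm above the table), marked by a grey liner; axes as the box. Bays differ from start to start
- lid (a joint): angle of the wooden lid, rad: 0 shut, 1.9 open on its stop, leaning back. The lid is 8 mm thick, 0.2 to 0.3 kg, lying on the box rim (underside at 100 mm, top at 108 mm above the table), its hinge nearly free: let go below about 1.54 rad it falls shut, above it falls open to the stop
- hinge (a point): middle of the hinge line at the top of the box's far wall, 100 mm above the table; the line is parallel to the box's y axis; axes as the box. The lid's front edge is 136 mm from it
- lid_tab (a point): middle of the free part of the steel lifting tab that sticks out 42 mm from the middle of the lid's front edge (26 mm wide along the hinge direction, 8 mm thick); the point lies 26 mm out from that edge, 162 mm from the hinge and half-way through the 8 mm thickness. It moves with the lid; axes of the lid, x towards the hinge
- board: white square board 160 x 160 x 4 mm, fixed flat on the table, clear of things; origin under its centre
- spare1_center (a point): centre of a bar of the same kind that already stands on end in one of the bays (85 mm up, 52 mm along the box's x, 36 mm along y)
- spare2_center (a point): centre of the other bar that stands in a bay, alike
- pliers: bystander: pliers with black handles, 165 mm, lying flat, 14 mm high; leave alone
- dish1: bystander: flat glass dish, 90 mm across, 22 mm high
- dish2: bystander: second glass dish, the same
- vial_block: bystander: black block 90 x 140 x 35 mm with glass vials, 82 mm high in all
- carton: bystander: small open paper box 70 x 90 x 35 mm
- burnisher: bystander: hand tool 160 mm with wooden handle, lying
- jar: bystander: amber glass jar, 60 mm across, 85 mm high
There are look-alikes about, which are no part of the job. What is shaped like the part that bears bar_center but purple is not meant.

How it is judged:
By the outcome, as a careful person would: the job done as asked, in the order asked, and still so for the second after the job is handed in, with the robot touching nothing.
It also fails if it takes over 72 s, if anything falls off the work surface, if the arm or the gripper's body presses on something with over 40 N, if the wrist force passes 120 N, or if a joint passes its speed limit or range.

## Working session

There is one attempt and no reset: what is moved stays moved. The work goes in short steps, Python scripts to look and compute and a shell command to move; the robot and the scene stay as the last step left them, time stands still between calls to the robot, and variables do not carry over. Pictures are saved under pics/ and viewed, and the job is handed in when it is done.

```bash
ls; mkdir -p pics; python3 - <<'E'
from rig import robot
import cv2
s=robot.observe(); print(s)
for c in ["side","top","wrist"]:
    r=robot.read_camera(c); cv2.imwrite(f"pics/{c}0.png",r["pixels"][:,:,::-1])
    print(c,{k:v for k,v in r.items() if k!="pixels"})
E
```

```text
pics
{'time_s': 0.0, 'joint_pos': array([ 0.96650748,  0.4267133 ,  0.07384006,  1.60662773, -0.03410073,
        1.11077347, -0.06708648]), 'dq': array([ 2.09482108e-04, -1.74160919e-03, -4.22928686e-06, -8.71954712e-04,
       -1.12058399e-05, -1.29343139e-03, -8.12573616e-04]), 'joint_efforts': array([ 1.91202480e-04, -9.35842609e+01,  3.66692908e+00, -4.54207277e+01,
       -4.88313055e-02,  2.00327835e-02,  8.00391945e-05]), 'position': array([ 0.29629944, -0.60601436,  0.21577861]), 'orientation': array([[ 8.98357835e-01,  4.39263932e-01, -6.31768510e-04],
       [ 4.39264377e-01, -8.98357173e-01,  1.09342837e-03],
       [-8.72501277e-05, -1.25980334e-03, -9.99999203e-01]]), 'ft_force': array([-0.23743027,  0.59046516, -0.93472464]), 'wrist_torque': array([ 0.00579896, -0.01961344, -0.0170331 ]), 'gripper_width': 0.09429390523202341}
side {'mtx': array([[404.02775354,   0.        , 278.68572858],
       [  0.        , 404.02775354, 212.68170567],
       [  0.        ,   0.        ,   1.        ]]), 'dist_coeffs': array([-0.1034229,  0.       ,  0.       ,  0.       ,  0.      
[... 577 characters left out ...]
04178299, -0.00781697, -0.99909613]]), 't': array([-0.02094521,  0.56294056,  1.16846855])}
wrist {'mtx': array([[340.8651227 ,   0.        , 278.87290799],
       [  0.        , 340.8651227 , 210.35418607],
       [  0.        ,   0.        ,   1.        ]]), 'dist_coeffs': array([-0.04985518,  0.        ,  0.        ,  0.        ,  0.        ]), 'mount': array([[ 1.97347763e-04, -9.67884966e-01, -2.51393423e-01,
         7.34140787e-02],
       [ 9.99998926e-01, -1.74051867e-04,  1.45512851e-03,
         1.99459562e-04],
       [-1.45215250e-03, -2.51393440e-01,  9.67883893e-01,
        -1.67834108e-01],
       [ 0.00000000e+00,  0.00000000e+00,  0.00000000e+00,
         1.00000000e+00]])}
```

View pics/side0.png

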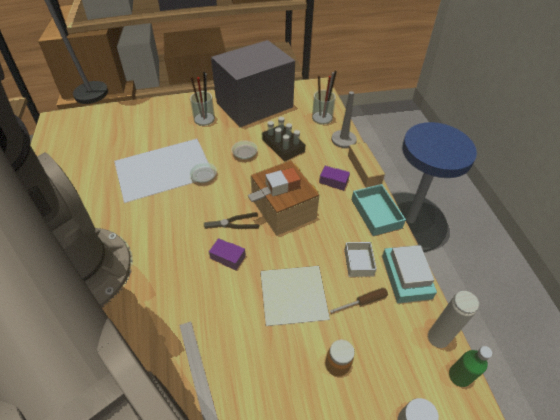

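View pics/top0.png

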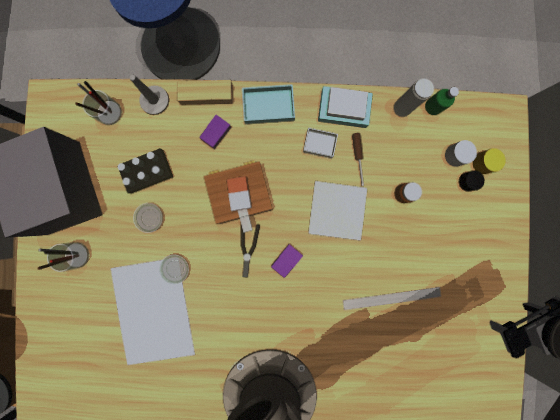

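The loose bar is red-brown with a white sleeve, on the lid at about (238,192) in top. There are purple look-alikes at (215,131) and (287,260). The board is at (338,210), and the larger sheet at (152,312) is paper. I'll enlarge this and measure.

```bash
cat > h.py <<'E'
import numpy as np, cv2
from rig import robot
def ray(cam,px,z):
    """pixel(s)->world at height z for fixed cam"""
    p=cv2.undistortPoints(np.array(px,float).reshape(-1,1,2),cam["mtx"],cam["dist_coeffs"]).reshape(-1,2)
    R,t=cam["R"],cam["t"]; c=-R.T@t
    d=np.c_[p,np.ones(len(p))]@R
    return c+d*((z-c[2])/d[:,2])[:,None]
def proj(cam,X):
    r,_=cv2.Rodrigues(cam["R"]); return cv2.projectPoints(np.array(X,float).reshape(-1,1,3),r,cam["t"],cam["mtx"],cam["dist_coeffs"])[0].reshape(-1,2)
def wrist():
    s=robot.observe(); c=robot.read_camera("wrist"); M=c["mount"]
    Rw=s["orientation"]@M[:3,:3]; tw=s["orientation"]@M[:3,3]+s["position"]
    c["R"]=Rw.T; c["t"]=-Rw.T@tw; return c
def crop(im,x0,y0,x1,y1,f,name):
    cv2.imwrite(name,cv2.resize(im[y0:y1,x0:x1,::-1],None,fx=f,fy=f,interpolation=cv2.INTER_CUBIC))
E
python3 - <<'E'
from h import *
c=robot.read_camera("top")
crop(c["pixels"],190,150,380,290,4,"pics/topc.png")
for q,z in [("bar_center",.144),("lid",.108),("lid_tab",.108),("box",.108),("board",.004),("pliers",.007)]:
    for o in robot.outline_of("top",q)[:3]:
        m=o["mask"].astype(np.uint8); n=cv2.findContours(m,0,2)[0]; k=max(n,key=cv2.contourArea)
        r=cv2.minAreaRect(k); b=ray(c,cv2.boxPoints(r),z)[:,:2]
        print(q,round(o["p"],2),o["pixel"],np.round(b.mean(0),4),"sides",np.round([np.linalg.norm(b[0]-b[1]),np.linalg.norm(b[1]-b[2])],4),"ang",np.round([np.arctan2(*(b[1]-b[0])[::-1]),np.arctan2(*(b[2]-b[1])[::-1])],3))
E
```

```text
bar_center 0.74 [236.0, 191.0] [0.5906 0.1003] sides [0.0573 0.0882] ang [-1.376 -2.944]
bar_center 0.68 [213.0, 132.3] [0.7533 0.1668] sides [0.0804 0.0553] ang [-0.601 -2.192]
bar_center 0.59 [250.2, 195.3] [0.5756 0.0965] sides [0.1555 0.1723] ang [-1.28  -2.852]
lid 0.94 [247.6, 192.7] [0.5766 0.0995] sides [0.1624 0.1813] ang [-1.291 -2.862]
lid_tab 0.66 [250.2, 189.9] [0.5777 0.0994] sides [0.1606 0.1782] ang [-1.284 -2.855]
box 0.75 [247.5, 189.1] [0.5808 0.1004] sides [0.1588 0.1807] ang [-1.278 -2.849]
board 0.93 [336.4, 211.5] [ 0.5605 -0.1868] sides [0.1661 0.1644] ang [-0.112 -1.676]
pliers 0.91 [244.5, 249.8] [0.4332 0.0724] sides [0.0564 0.154 ] ang [-1.541 -3.112]
pliers 0.67 [320.6, 140.7] [ 0.7592 -0.1294] sides [0.0797 0.0948] ang [-0.181 -1.746]
pliers 0.37 [248.9, 187.4] [0.5841 0.1093] sides [0.1777 0.1978] ang [-1.288 -2.86 ]
```

View pics/topc.png

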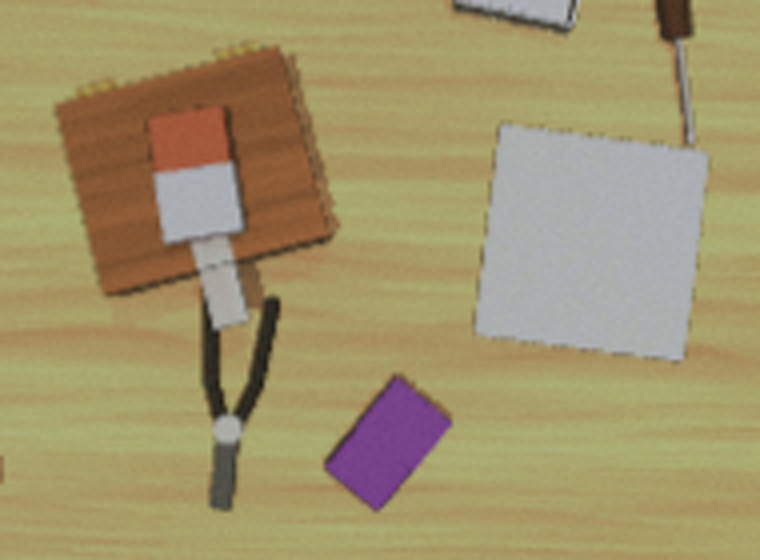

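The crop confirms it: the red-brown half-sleeved bar sits on the lid with corners at about (148,117), (227,106), (244,233), (163,243) in the crop. The steel tab points at the robot, and the pliers' handles lie below it. The purple bar is not meant.

```bash
python3 - <<'E'
from h import *
c=robot.read_camera("top")
f=lambda P:[(190+x/4,150+y/4) for x,y in P]
def show(n,P,z):
    b=ray(c,f(P),z)[:,:2]; print(n,b.round(4).tolist(),"c",b.mean(0).round(4))
    for i in range(len(b)):
        d=b[(i+1)%len(b)]-b[i]; print("  ",np.linalg.norm(d).round(4),np.arctan2(d[1],d[0]).round(3))
show("bar",[(148,117),(227,106),(244,233),(163,243)],.144)
show("lid",[(57,103),(275,46),(335,235),(107,295)],.108)
show("tab",[(213,266),(231,324)],.106)
show("board",[(501,124),(708,153),(684,360),(476,332)],.004)
show("pliers",[(215,290),(272,300),(228,430),(222,510)],.012)
print(ray(c,[(0,0)],0),)
E
```

```text
bar [[0.6269, 0.1299], [0.6357, 0.0779], [0.5521, 0.064], [0.544, 0.1171]] c [0.5897 0.0972]
   0.0527 -1.403
   0.0847 -2.976
   0.0537 1.723
   0.0839 0.153
lid [[0.6386, 0.1969], [0.6821, 0.049], [0.5539, 0.0042], [0.5086, 0.1579]] c [0.5958 0.102 ]
   0.1542 -1.285
   0.1358 -2.805
   0.1603 1.858
   0.1358 0.291
tab [[0.5304, 0.0866], [0.4914, 0.0731]] c [0.5109 0.0798]
   0.0413 -2.809
   0.0413 0.333
board [[0.6446, -0.1178], [0.6277, -0.2746], [0.4718, -0.2596], [0.4885, -0.103]] c [ 0.5582 -0.1887]
   0.1578 -1.678
   0.1566 3.046
   0.1575 1.464
   0.1567 -0.094
pliers [[0.5142, 0.0916], [0.508, 0.0493], [0.4112, 0.0788], [0.3522, 0.0815]] c [0.4464 0.0753]
   0.0428 -1.715
   0.1012 2.845
   0.0591 3.097
   0.1623 0.063
[[1.22739065 0.93865592 0.        ]]
```

```bash
python3 -m inch '[[3,6,1,-0.1,1],[5,12,2,-0.2,1],[7,18,4,-0.3,1],[9,24,4,-0.3,1],[11,30,4,-0.3,1],[13,36,4,-0.3,1],[14,41,4,-0.3,1],[15,44,4,-0.3,1]]'; python3 -m inch '[[2,6,0,0,1],[4,11,0,0,1],[6,16,0,0,1],[7,20,0,0,1],[8,23,0,0,1],[8.6,25,0,0,1],[8.6,25,0,0,1],[8.6,25,0,0,1]]'
python3 - <<'E'
from h import *
s=robot.observe(); print(s["time_s"],s["position"],s["joint_pos"].round(2),s["ft_force"])
c=wrist(); cv2.imwrite("pics/w1.png",c["pixels"][:,:,::-1]); print(c["R"].tolist(),c["t"].tolist())
E
```

```text
time_s: 1.55
position: [0.447, -0.1633, 0.2568]
orientation: [[0.988, 0.157, 0.001], [0.157, -0.988, 0.0], [0.001, 0.0, -1.0]]
ft_force: [0.7, -0.8, 0.8]
gripper_width: 0.0942
time_s: 2.55
position: [0.5323, 0.0828, 0.2564]
orientation: [[0.988, 0.154, -0.0], [0.154, -0.988, -0.0], [-0.0, 0.0, -1.0]]
ft_force: [-0.7, -0.7, -0.5]
gripper_width: 0.0941
2.55 [0.53233259 0.08277435 0.2564256 ] [ 0.05  0.19 -0.37  1.85  0.08  1.12 -1.76] [-0.7177427  -0.66190757 -0.4779866 ]
[[0.15372815554431166, -0.9881116041125961, 0.0017640892762093867], [-0.956519292231825, -0.14836477648025712, 0.2511149869846293], [-0.24786790389494007, -0.0402908292045945, -0.9679556556478883]] [-0.000753514763617986, 0.48604726302623935, 0.5643859470636461]
```

View pics/w1.png

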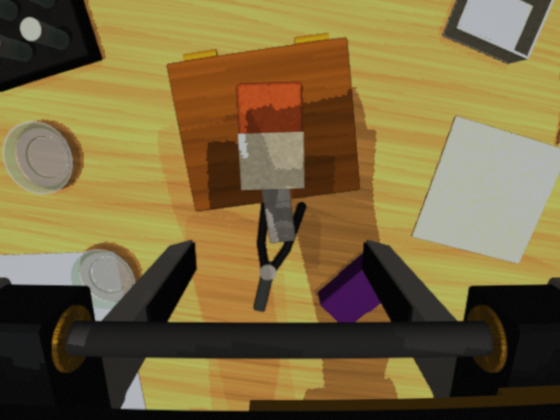

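The wrist view shows the bar at about (237..304, 83..188), the lid corners at (167,64), (347,38), (360,189), (197,211), and the tab ending near (281,240). I'll measure from these.

```bash
python3 - <<'E'
from h import *
c=wrist()
def show(n,P,z):
    b=ray(c,P,z)[:,:2]; print(n,b.round(4).tolist(),"c",b.mean(0).round(4))
    for i in range(len(b)):
        d=b[(i+1)%len(b)]-b[i]; print("  ",np.linalg.norm(d).round(4),np.arctan2(d[1],d[0]).round(3))
show("bar",[(237,83),(301,83),(304,188),(240,188)],.144)
show("lid",[(167,64),(347,38),(360,189),(197,211)],.108)
show("tab",[(276,199),(281,240)],.108)
crop(c["pixels"],150,20,380,260,2.5,"pics/w1c.png")
E
```

```text
bar [[0.6296, 0.1302], [0.6372, 0.0809], [0.5555, 0.0644], [0.5473, 0.1173]] c [0.5924 0.0982]
   0.0499 -1.418
   0.0834 -2.943
   0.0535 1.724
   0.0833 0.156
lid [[0.6396, 0.1976], [0.6841, 0.0463], [0.5563, 0.008], [0.5113, 0.1584]] c [0.5978 0.1026]
   0.1577 -1.285
   0.1334 -2.851
   0.157 1.862
   0.1341 0.296
tab [[0.5346, 0.0851], [0.4946, 0.074]] c [0.5146 0.0796]
   0.0415 -2.871
   0.0415 0.27
```

View pics/w1c.png

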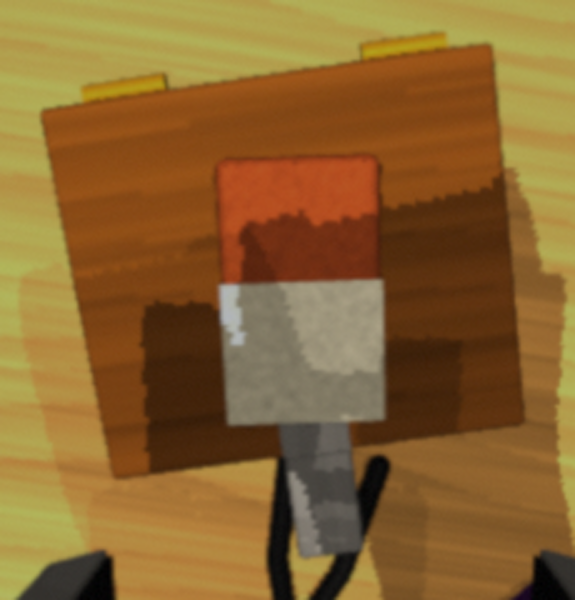

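```bash
python3 -m inch '[[2,0.6,-4,0.015,1],[3.8,1.15,-8,0.015,1],[3.8,1.15,-10,0.015,1],[3.8,1.15,-12,0.015,1],[3.8,1.15,-13.2,0.015,1],[3.8,1.15,-13.2,0.015,1],[3.8,1.15,-13.2,0.015,-1],[3.8,1.15,-13.2,0.015,-1]]'; python3 -m inch '[[0,0,0,0,-1],[0,0,0,0,-1],[0,0,0,0,-1],[0,0,0,0,-1]]'
```

```text
time_s: 3.65
position: [0.5709, 0.0951, 0.1253]
orientation: [[0.986, 0.169, 0.001], [0.169, -0.986, 0.0], [0.001, 0.0, -1.0]]
ft_force: [-0.5, -0.4, -0.3]
gripper_width: 0.0773
time_s: 4.15
position: [0.5705, 0.0951, 0.1246]
orientation: [[0.986, 0.169, 0.0], [0.169, -0.986, 0.0], [0.0, -0.0, -1.0]]
ft_force: [-0.5, 0.7, 2.0]
gripper_width: 0.0519
```

Gripped at 51.9 mm wide, as it should be. Lifting and checking whether the bar swings.

```bash
python3 -m inch '[[0,0,2,0,-1],[0,0,5,0,-1],[0,0,8,0,-1],[0,0,10,0,-1],[0,0,10,0,-1]]'
python3 - <<'E'
from h import *
c=robot.read_camera("side"); crop(c["pixels"],200,110,360,250,4,"pics/s2.png")
c=wrist(); cv2.imwrite("pics/w2.png",c["pixels"][:,:,::-1])
E
```

```text
time_s: 4.78
position: [0.571, 0.0953, 0.2255]
orientation: [[0.986, 0.169, 0.002], [0.169, -0.986, 0.0], [0.002, 0.0, -1.0]]
ft_force: [1.1, -0.2, -2.4]
gripper_width: 0.0516
```

View pics/s2.png

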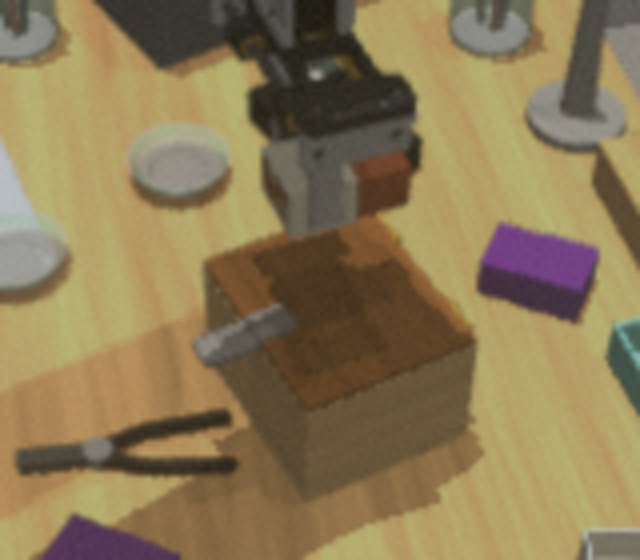

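View pics/w2.png

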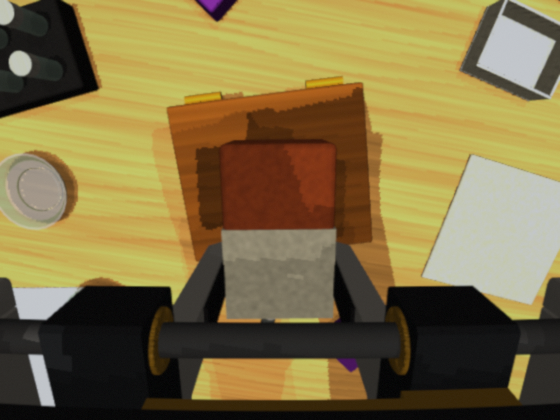

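The bar stays level in the grip and doesn't swing. The tool can't tilt, so I'll turn the bar upright by levering its free end on the fixed box's side edge with the lid shut. Then I'll stand it on the board.

```bash
python3 -m inch '[[1,-2,0,0.18,-1],[2,-4,0,0.36,-1],[3,-6,0,0.54,-1],[4,-8,0,0.72,-1],[5,-10,0,0.9,-1],[6.1,-11.3,0,1.08,-1],[6.1,-11.3,0,1.26,-1],[6.1,-11.3,0,1.44,-1]]';python3 -m inch '[[0,0,0,0.18,-1],[0,0,-2,0.25,-1],[0,0,-5,0.25,-1],[0,0,-8,0.25,-1],[0,0,-8.5,0.25,-1],[0,0,-8.5,0.25,-1]]'
python3 - <<'E'
from h import *
s=robot.observe(); print(s["joint_pos"].round(2))
c=robot.read_camera("side"); crop(c["pixels"],220,120,380,260,4,"pics/s3.png")
c=robot.read_camera("top"); crop(c["pixels"],190,150,380,290,4,"pics/t3.png")
E
```

```text
time_s: 5.88
position: [0.6309, -0.0181, 0.2227]
orientation: [[-0.045, 0.999, -0.002], [0.999, 0.045, 0.0], [0.001, -0.002, -1.0]]
ft_force: [-0.1, 0.5, -1.7]
gripper_width: 0.052
time_s: 6.62
position: [0.6314, -0.0176, 0.1393]
orientation: [[-0.285, 0.958, -0.001], [0.958, 0.285, 0.0], [0.001, -0.001, -1.0]]
ft_force: [0.8, 0.5, -2.4]
gripper_width: 0.0519
[ 0.36  0.49 -0.58  1.75  0.31  0.99 -0.05]
```

View pics/s3.png

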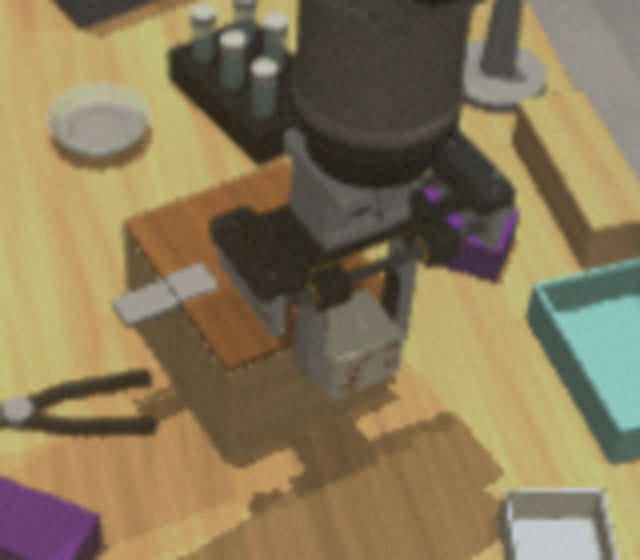

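View pics/t3.png

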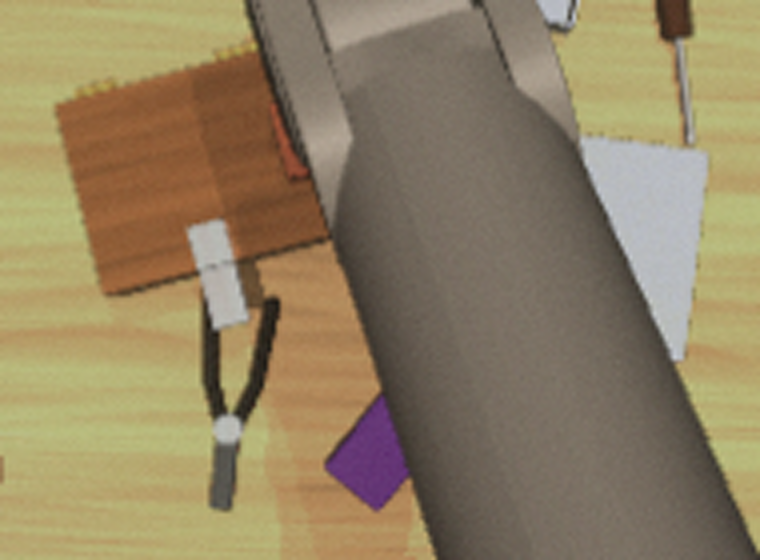

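```bash
python3 -m inch '[[0,0,-1,0,-1],[0.05,-0.2,-1.8,0,-1],[0.14,-0.46,-2.4,0,-1],[0.16,-0.52,-3,0,-1],[0.18,-0.6,-3.6,0,-1],[0.18,-0.6,-4,0,-1],[0.18,-0.6,-4,0,-1]]'
python3 - <<'E'
from h import *
c=robot.read_camera("side"); crop(c["pixels"],220,120,380,260,4,"pics/s4.png")
c=wrist(); cv2.imwrite("pics/w4.png",c["pixels"][:,:,::-1])
E
```

```text
time_s: 7.6
position: [0.6335, -0.0248, 0.0993]
orientation: [[-0.284, 0.959, 0.0], [0.959, 0.284, -0.001], [-0.001, -0.0, -1.0]]
ft_force: [1.3, -4.0, 1.0]
gripper_width: 0.0516
```

View pics/s4.png

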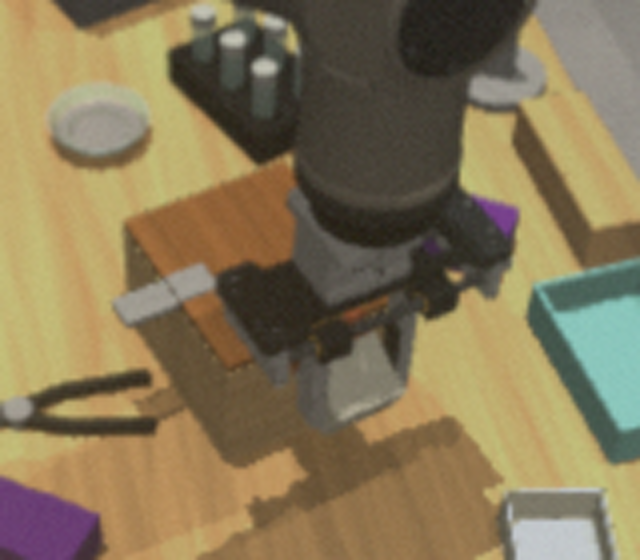

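View pics/w4.png

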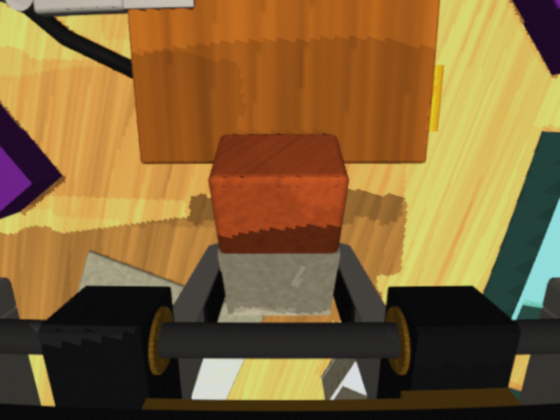

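The wrist view shows the bar tilting as intended, with the free end face at about (280,155) now turned up. Forces are small, so I'll continue along the arc.

```bash
python3 -m inch '[[-0.03,0.1,-0.7,0,-1],[-0.06,0.2,-1.35,0,-1],[-0.12,0.4,-2,0,-1],[-0.21,0.72,-2.6,0,-1],[-0.33,1.1,-3.1,0,-1],[-0.45,1.53,-3.6,0,-1],[-0.6,2,-4,0,-1],[-0.6,2,-4,0,-1]]'
python3 - <<'E'
from h import *
c=wrist(); cv2.imwrite("pics/w5.png",c["pixels"][:,:,::-1])
E
```

```text
time_s: 8.7
position: [0.6277, -0.0059, 0.0595]
orientation: [[-0.284, 0.959, 0.001], [0.959, 0.284, -0.002], [-0.002, -0.0, -1.0]]
ft_force: [1.5, -11.7, 3.1]
gripper_width: 0.0521
```

View pics/w5.png

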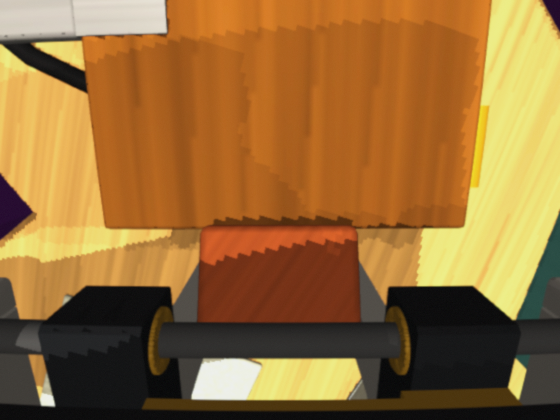

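```bash
python3 -m inch '[[-0.1,0.3,-0.2,0,-1],[-0.17,0.6,-0.3,0,-1],[-0.27,0.9,-0.4,0,-1],[-0.27,0.9,-0.4,0,-1]]'
python3 - <<'E'
from h import *
c=wrist(); cv2.imwrite("pics/w6.png",c["pixels"][:,:,::-1])
c=robot.read_camera("side"); crop(c["pixels"],220,120,380,260,4,"pics/s6.png")
E
```

```text
time_s: 9.25
position: [0.6256, 0.0011, 0.0557]
orientation: [[-0.282, 0.959, 0.001], [0.959, 0.282, -0.004], [-0.004, 0.0, -1.0]]
ft_force: [4.7, -20.4, 5.0]
gripper_width: 0.0517
```

View pics/w6.png

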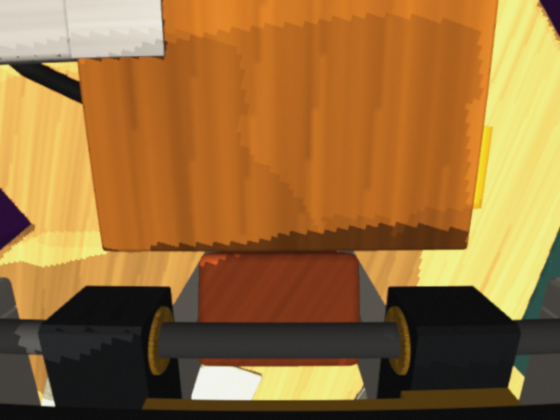

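View pics/s6.png

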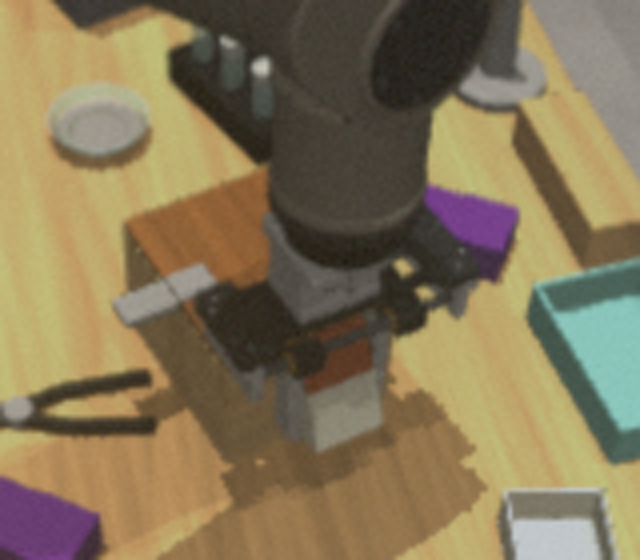

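```bash
cat > tilt.py <<'E'
from h import *
from scipy.optimize import least_squares
def tilt(c,s,r1,r2,col=280):
    yb=s["orientation"][:,0]; P=s["position"]+np.array([0,0,.008])
    def f(x):
        th,L=x; u=np.cos(th)*yb+np.sin(th)*np.array([0,0,1]); n=np.sin(th)*yb-np.cos(th)*np.array([0,0,1])
        p=proj(c,[P+L*u+.0245*n,P+L*u-.0115*n]); return p[:,1]-[r1,r2]
    r=least_squares(f,[1.5,.064]); print(np.degrees(r.x[0]),r.x[1],r.fun)
E
python3 - <<'E'
from tilt import *
c=wrist(); tilt(c,robot.observe(),253,365)
E
```

```text
81.22477087256377 0.06851765759277509 [-2.27373675e-13 -4.54747351e-13]
```

```bash
python3 -m inch '[[0.06,-0.2,-0.4,0,-1],[0.06,-0.2,-0.8,0,-1],[-0.06,0.2,-0.8,0,-1],[-0.14,0.5,-0.8,0,-1],[-0.23,0.8,-0.8,0,-1],[-0.23,0.8,-0.8,0,-1],[-0.23,0.8,-0.8,0,-1]]'
python3 - <<'E'
from tilt import *
c=wrist(); cv2.imwrite("pics/w7.png",c["pixels"][:,:,::-1])
E
```

```text
time_s: 10.28
position: [0.6244, 0.0088, 0.0475]
orientation: [[-0.281, 0.96, 0.003], [0.96, 0.281, -0.003], [-0.004, 0.002, -1.0]]
ft_force: [13.9, -20.2, -6.2]
gripper_width: 0.0521
```

View pics/w7.png

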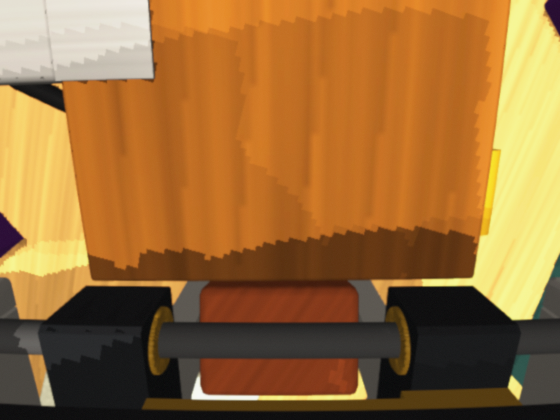

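```bash
python3 - <<'E'
from tilt import *
c=wrist(); tilt(c,robot.observe(),282,394)
E
python3 -m inch '[[0.1,-0.3,0,0,-1],[0.3,-1,0,0,-1],[0.6,-2,1,0,-1],[0.6,-2,4,0,-1],[0.6,-2,7,0,-1],[0.6,-2,7,0,-1]]'
python3 - <<'E'
from tilt import *
c=wrist(); cv2.imwrite("pics/w8.png",c["pixels"][:,:,::-1])
c=robot.read_camera("side"); crop(c["pixels"],220,120,380,260,4,"pics/s8.png")
E
```

```text
85.86147287763119 0.07525357676534108 [1.70530257e-13 1.13686838e-13]
time_s: 11.12
position: [0.6297, -0.007, 0.1201]
orientation: [[-0.285, 0.959, 0.004], [0.959, 0.285, 0.0], [-0.001, 0.004, -1.0]]
ft_force: [-0.4, -0.7, -1.7]
gripper_width: 0.0517
```

View pics/w8.png

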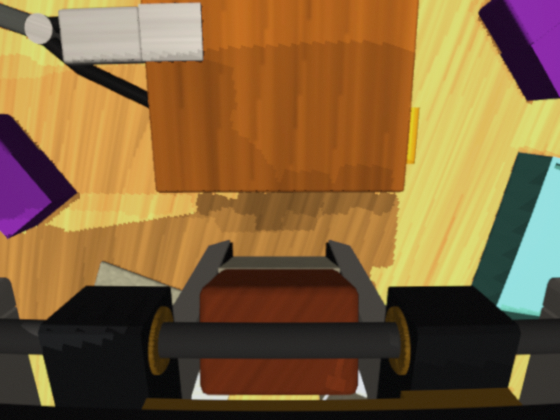

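View pics/s8.png

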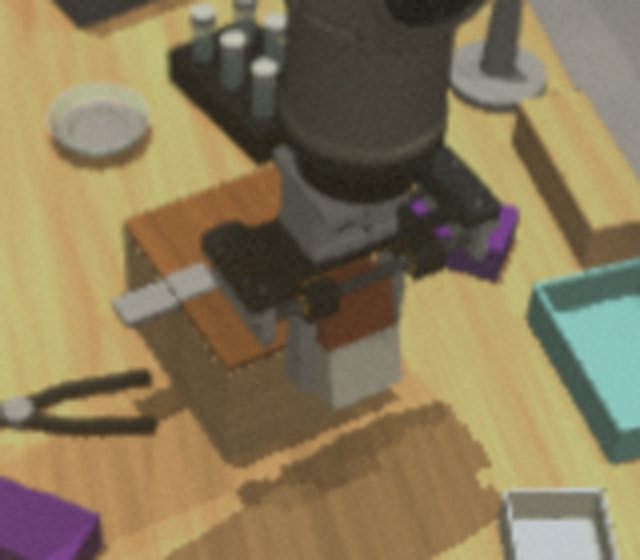

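```bash
python3 -m inch '[[-2,-5,0,0,-1],[-4,-10,0,0,-1],[-6,-15,0,0,-1],[-7,-18.3,0,0,-1],[-7,-18.3,-4,0,-1],[-7,-18.3,-7,0,-1],[-7,-18.3,-8.5,0,-1],[-7,-18.3,-8.5,0,-1]]'
python3 - <<'E'
from h import *
print(robot.observe()["joint_pos"].round(2))
c=robot.read_camera("side"); crop(c["pixels"],220,200,380,340,4,"pics/s9.png")
E
```

```text
time_s: 12.22
position: [0.5576, -0.1894, 0.0314]
orientation: [[-0.285, 0.958, -0.002], [0.958, 0.285, 0.001], [0.002, -0.002, -1.0]]
ft_force: [-0.9, -0.3, -1.8]
gripper_width: 0.0519
[ 0.61  0.56 -0.5   1.91  0.38  0.76  0.18]
```

View pics/s9.png

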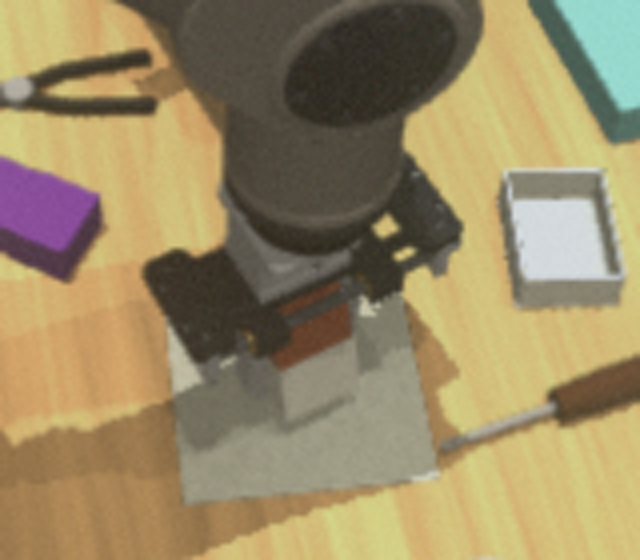

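```bash
for i in 1; do python3 -m inch '[[0,0,-0.5,0,-1],[0,0,-0.9,0,-1],[0,0,-0.9,0,-1]]'; done; python3 -m inch '[[0,0,-0.3,0,-1],[0,0,-0.5,0,-1],[0,0,-0.5,0,-1]]'
```

```text
time_s: 12.65
position: [0.5583, -0.1899, 0.0235]
orientation: [[-0.285, 0.959, -0.0], [0.959, 0.285, -0.0], [-0.0, -0.0, -1.0]]
ft_force: [-0.3, 0.1, -1.6]
gripper_width: 0.052
time_s: 13.02
position: [0.5581, -0.1898, 0.0183]
orientation: [[-0.285, 0.959, -0.0], [0.959, 0.285, 0.0], [0.0, -0.0, -1.0]]
ft_force: [-0.4, -0.1, -1.8]
gripper_width: 0.0519
```

```bash
python3 -m inch '[[0,0,-0.2,0,-1],[0,0,-0.2,0,-1]]'
python3 - <<'E'
from h import *
c=robot.read_camera("side"); crop(c["pixels"],240,240,340,320,7,"pics/s10.png")
E
```

```text
time_s: 13.28
position: [0.5582, -0.1898, 0.0163]
orientation: [[-0.285, 0.959, -0.0], [0.959, 0.285, 0.0], [0.0, -0.0, -1.0]]
ft_force: [-0.3, -0.4, -1.6]
gripper_width: 0.0521
```

View pics/s10.png

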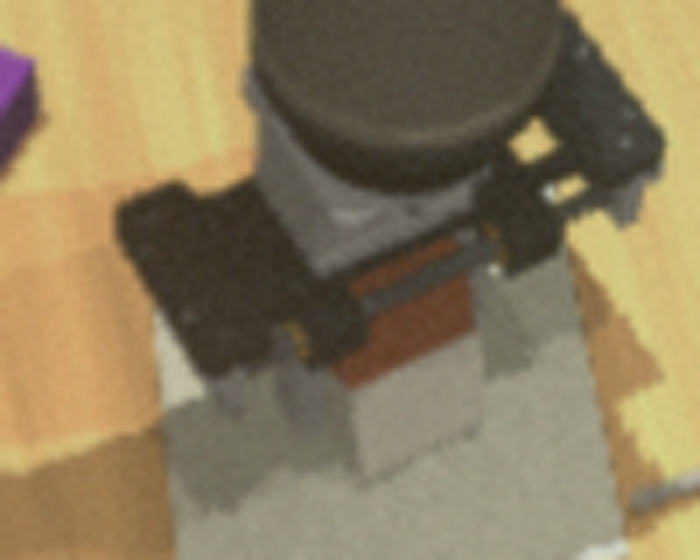

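```bash
python3 - <<'E'
from h import *
c=robot.read_camera("side"); s=robot.observe(); P=s["position"]
y=s["orientation"][:,0]; x=s["orientation"][:,1]
for o in (-.0115,):
  for z in (.004,.009,.014,.02):
    q=[P+y*o+k*.026*x for k in(-1,1)]
    for a in q:a[2]=z
    print(o,z,((proj(c,q)-[240,240])*7).round(0).tolist())
  for z in (.004+.085,.099):
    q=[P+y*o+k*.026*x for k in(-1,1)]
    for a in q:a[2]=z
    print(o,z,((proj(c,q)-[240,240])*7).round(0).tolist())
E
```

```text
-0.0115 0.004 [[326.0, 435.0], [449.0, 375.0]]
-0.0115 0.009 [[327.0, 429.0], [450.0, 369.0]]
-0.0115 0.014 [[327.0, 422.0], [451.0, 362.0]]
-0.0115 0.02 [[328.0, 415.0], [452.0, 354.0]]
-0.0115 0.08900000000000001 [[333.0, 318.0], [464.0, 255.0]]
-0.0115 0.099 [[334.0, 303.0], [466.0, 240.0]]
```

```bash
python3 - <<'E'
from h import *
c=robot.read_camera("side"); s=robot.observe(); P=s["position"]
y=s["orientation"][:,0]; x=s["orientation"][:,1]
for o in (-.0115,-.02,-.03,-.04):
  for z in (.004,.012,):
    q=[P+y*o+k*.026*x for k in(-1,1)]
    for a in q:a[2]=z
    print(o,z,((proj(c,q)-[240,240])*7).round(0).tolist())
# board corners check
print(((proj(c,[[.4718,-.2596,.004],[.6277,-.2746,.004]])-[0,0])).round(1))
# finger tips check
q=[P+x*k*.0385-np.array([0,0,.011])  for k in(-1,1)]
print(((proj(c,q)-[240,240])*7).round(0).tolist())
E
```

```text
-0.0115 0.004 [[327.0, 435.0], [449.0, 375.0]]
-0.0115 0.012 [[327.0, 425.0], [451.0, 365.0]]
-0.02 0.004 [[338.0, 454.0], [461.0, 393.0]]
-0.02 0.012 [[339.0, 444.0], [463.0, 383.0]]
-0.03 0.004 [[352.0, 476.0], [475.0, 415.0]]
-0.03 0.012 [[352.0, 466.0], [477.0, 404.0]]
-0.04 0.004 [[365.0, 498.0], [489.0, 436.0]]
-0.04 0.012 [[366.0, 488.0], [491.0, 426.0]]
[[265.4 325.4]
 [328.3 318.9]]
[[281.0, 423.0], [463.0, 335.0]]
```

```bash
python3 - <<'E'
from h import *
c=wrist(); crop(c["pixels"],170,230,390,410,3.5,"pics/w11.png")
E
```

```text
(no output)
```

View pics/w11.png

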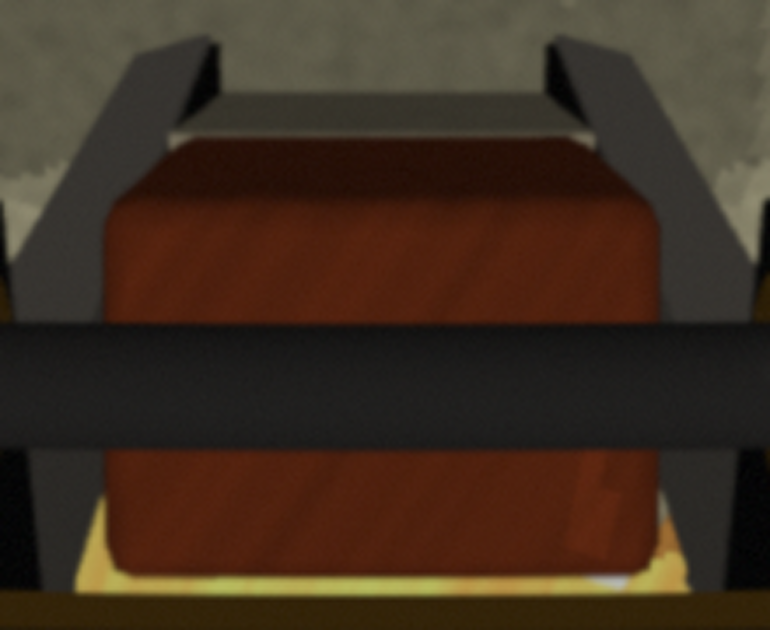

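```bash
python3 - <<'E'
from h import *
from scipy.optimize import least_squares
c=wrist(); s=robot.observe(); yb=s["orientation"][:,0]; xb=s["orientation"][:,1]; up=np.array([0,0,1.]); P=s["position"]+.008*up
obs=np.array([(106,202),(660,202),(106,575),(658,575),(215,95),(545,95)])/3.5+[170,230]
def pts(v):
    th,a,h,k=v; u=np.cos(th)*yb+np.sin(th)*up; n=np.sin(th)*yb-np.cos(th)*up; C=P+a*yb+h*up+k*xb
    return [C+.0425*su*u+.018*sn*n+.026*sx*xb*sg for su,sn,sx,sg in[(1,1,-1,1),(1,1,1,1),(1,-1,-1,1),(1,-1,1,1),(-1,1,-1,1),(-1,1,1,1)]]
best=None
for sgn in (1,-1):
    def f(v):
        q=proj(c,pts(v)); q=q if sgn>0 else q[[1,0,3,2,5,4]]
        return (q-obs).ravel()
    r=least_squares(f,[1.4,-.007,.02,0],loss="soft_l1")
    print(sgn,np.degrees(r.x[0]),r.x[1:],r.cost,r.fun.reshape(-1,2).round(1).tolist())
    th,a,h,k=r.x
    for su,sn in((-1,1),(-1,-1)):
        print(a+.0425*su*np.cos(th)+.018*sn*np.sin(th), P[2]+h+.0425*su*np.sin(th)-.018*sn*np.cos(th))
E
```

```text
1 74.25055293056717 [-0.0088665   0.02206975  0.00078465] 4.089810440092184 [[0.1, -0.6], [-0.4, -0.6], [0.6, 0.8], [-0.3, 0.9], [2.7, -0.2], [-1.6, -0.2]]
-0.003078081668367514 0.0008117140606056124
-0.03772656448198229 0.010583235882442862
-1 127.42411084887114 [-0.32435948 -0.67007248 -0.12451324] 664.4640049003337 [[39.5, 0.2], [-139.2, 0.1], [40.8, -100.4], [-136.7, -100.5], [10.6, 1.6], [-103.0, 1.5]]
-0.2842369387487435 -0.6683532697338008
-0.31282666124144126 -0.6902308328474231
```

The wrist fit gives the bar at 74° with its lower edge touching the board. Its centre of mass is about 6 mm on the upright side of that edge, so it should settle upright when I let go.

```bash
python3 -m inch '[[0,0,0,0,0.15],[0,0,0,0,0.15],[0,0,0,0,0.2],[0,0,0,0,0.25],[0,0,0,0,0.3],[0,0,0,0,0.3],[0,0,0,0,0.3]]'
python3 - <<'E'
from h import *
c=wrist(); crop(c["pixels"],130,180,430,410,2.5,"pics/w12.png")
c=robot.read_camera("side"); crop(c["pixels"],240,220,340,320,6,"pics/s12.png")
E
```

```text
time_s: 14.4
position: [0.5583, -0.1899, 0.0165]
orientation: [[-0.285, 0.959, -0.0], [0.959, 0.285, 0.0], [0.0, -0.0, -1.0]]
ft_force: [-0.2, 0.5, 0.1]
gripper_width: 0.061
```

View pics/w12.png

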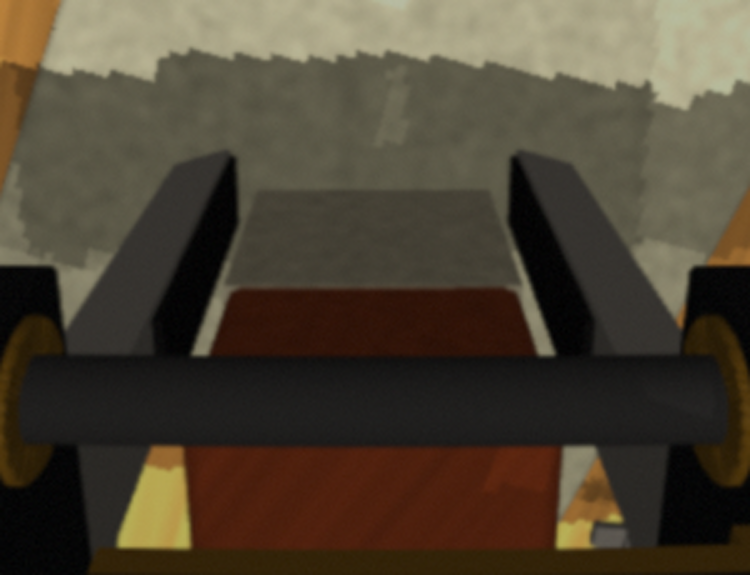

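View pics/s12.png

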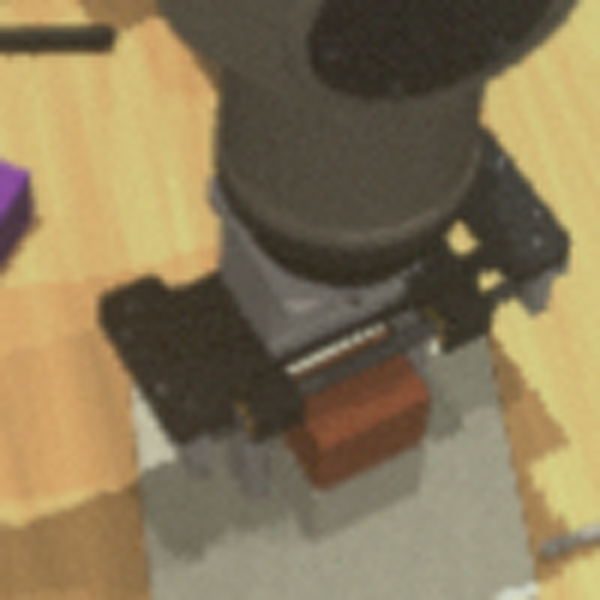

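```bash
python3 -m inch '[[0,0,0,0,0.6],[0,0,3,0,0.7],[0,0,8,0,1],[0,0,13,0,1],[-1,3,16,0,1],[-2,7,18,0,1],[-2,7,18,0,1]]'
python3 - <<'E'
from h import *
c=wrist(); cv2.imwrite("pics/w13.png",c["pixels"][:,:,::-1])
c=robot.read_camera("side"); crop(c["pixels"],200,150,360,340,3,"pics/s13.png")
E
```

```text
time_s: 15.38
position: [0.5387, -0.1172, 0.1984]
orientation: [[-0.289, 0.957, 0.003], [0.957, 0.289, -0.001], [-0.002, 0.002, -1.0]]
ft_force: [0.6, -0.4, 0.2]
gripper_width: 0.0939
```

View pics/w13.png

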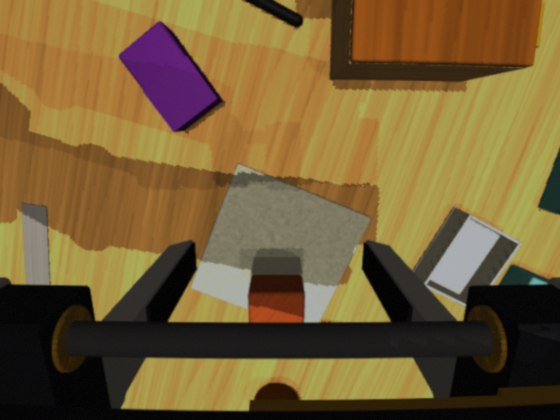

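View pics/s13.png

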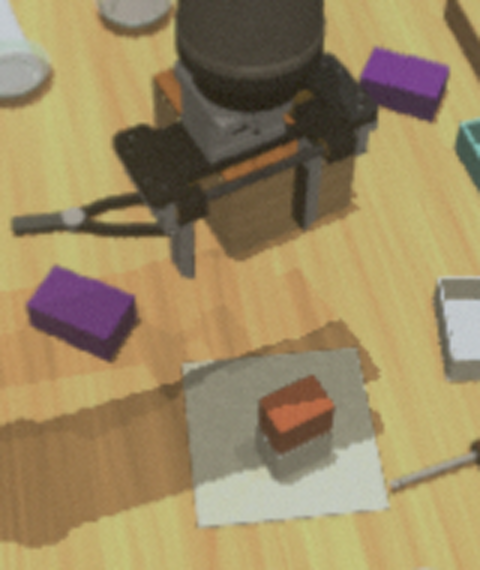

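The bar stands upright and released on the board, at about (295,410) in the crop. Next is the lid, so I'll go above the tab.

```bash
python3 -m inch '[[-0.5,3,0,-0.18,1],[-1,6,0,-0.36,1],[-1.5,9,0,-0.54,1],[-2,12,0,-0.72,1],[-2.5,15,0,-0.9,1],[-3.1,18,0,-1.08,1],[-3.1,19.4,0,-1.26,1],[-3.1,19.4,0,-1.44,1]]';python3 -m inch '[[0,0,0,-0.135,1],[0,0,-1,-0.135,1],[0,0,-1,-0.135,1]]'
python3 - <<'E'
from h import *
s=robot.observe();print(s["joint_pos"].round(2))
c=wrist(); cv2.imwrite("pics/w14.png",c["pixels"][:,:,::-1])
E
```

```text
time_s: 16.48
position: [0.5074, 0.0744, 0.1957]
orientation: [[0.915, 0.403, -0.001], [0.403, -0.915, 0.0], [-0.001, -0.001, -1.0]]
ft_force: [0.2, -0.5, -0.2]
gripper_width: 0.0941
time_s: 16.85
position: [0.5068, 0.0736, 0.1851]
orientation: [[0.959, 0.283, -0.002], [0.283, -0.959, -0.0], [-0.002, -0.0, -1.0]]
ft_force: [0.9, 0.1, 0.4]
gripper_width: 0.0942
[ 0.16  0.23 -0.49  1.97  0.13  0.97 -1.68]
```

View pics/w14.png

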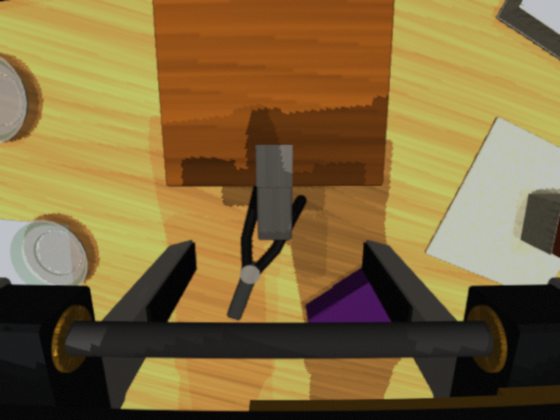

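```bash
python3 - <<'E'
from h import *
c=wrist(); s=robot.observe()
b=ray(c,[(276,239.5),(275,187),(166,186),(384,186)],.108)
print(b.round(4), np.linalg.norm(b[0]-b[1]),np.linalg.norm(b[2]-b[3]))
d=b[2]-b[3]; a=np.arctan2(d[1],d[0])-np.pi/2; print("yaw",a)
x=np.array([np.cos(.287),np.sin(.287),0]); mid=(b[2]+b[3])/2
print("tab",mid-.026*x,b[0]+.016*x,"hinge",mid+.136*x, "pos",s["position"])
E
```

```text
[[0.4937 0.0716 0.108 ]
 [0.5325 0.0837 0.108 ]
 [0.5106 0.1607 0.108 ]
 [0.5559 0.0072 0.108 ]] 0.0405679521012176 0.16000896339954257
yaw 0.28694108807828034
tab [0.50831365 0.07662273 0.108     ] [0.50907984 0.07615309 0.108     ] hinge [0.66368743 0.12248107 0.108     ] pos [0.50717068 0.07378673 0.18597868]
```

```bash
python3 -m inch '[[0.13,0.26,-3,0,1],[0.13,0.26,-6,0,1],[0.13,0.26,-8,0,1],[0.13,0.26,-9,0,1],[0.13,0.26,-9,0,1],[0.13,0.26,-9,0,-1],[0.13,0.26,-9,0,-1],[0.13,0.26,-9,0,-1]]';python3 -m inch '[[0,0,0,0,-1],[0,0,0,0,-1],[0,0,0,0,-1]]'
```

```text
time_s: 17.95
position: [0.5088, 0.0767, 0.0969]
orientation: [[0.96, 0.281, 0.001], [0.281, -0.96, 0.0], [0.001, 0.0, -1.0]]
ft_force: [-0.5, 0.4, 0.3]
gripper_width: 0.0676
time_s: 18.32
position: [0.5086, 0.0768, 0.0965]
orientation: [[0.96, 0.281, 0.0], [0.281, -0.96, 0.0], [0.0, -0.0, -1.0]]
ft_force: [0.2, -0.2, 0.2]
gripper_width: 0.0375
```

```bash
python3 -m inch '[[0,0,0,0,-1],[0,0,0,0,-1],[0,0,0,0,-1],[0,0,0,0,-1]]'; python3 -c "
import numpy as np
for i in range(0,25):
  t=i*.07; s=16.2-16.2*np.cos(t)+.4*np.sin(t); z=16.2*np.sin(t)+.4*np.cos(t)-.4
  print(round(t,2),[round(s*.959,2),round(s*.283,2),round(z,2)])"
```

```text
time_s: 18.82
position: [0.5083, 0.0776, 0.0964]
orientation: [[0.96, 0.282, -0.0], [0.282, -0.96, 0.001], [-0.0, -0.001, -1.0]]
ft_force: [-1.8, 4.9, 0.8]
gripper_width: 0.0256
0.0 [np.float64(0.0), np.float64(0.0), np.float64(0.0)]
0.07 [np.float64(0.06), np.float64(0.02), np.float64(1.13)]
0.14 [np.float64(0.21), np.float64(0.06), np.float64(2.26)]
0.21 [np.float64(0.42), np.float64(0.12), np.float64(3.37)]
0.28 [np.float64(0.71), np.float64(0.21), np.float64(4.46)]
0.35 [np.float64(1.07), np.float64(0.32), np.float64(5.53)]
0.42 [np.float64(1.51), np.float64(0.44), np.float64(6.57)]
0.49 [np.float64(2.01), np.float64(0.59), np.float64(7.58)]
0.56 [np.float64(2.58), np.float64(0.76), np.float64(8.54)]
0.63 [np.float64(3.21), np.float64(0.95), np.float64(9.47)]
0.7 [np.float64(3.9), np.float64(1.15), np.float64(10.34)]
0.77 [np.float64(4.65), np.float64(1.37), np.float64(11.16)]
0.84 [np.float64(5.45), np.float64(1.61), np.float64(11.93)]
0.91 [np.float64(6.3), np.float64(1.86), np.float64(12.64)]
0.98 [np.float64(7.2), np.float64(2.12), np.float64(13.28)]
1.05 [np.float64(8.14), np.float64(2.4), np.float64(13.85)]
1.12 [np.float64(9.11), np.float64(2.69), np.float64(14.36)]
1.19 [np.float64(10.12), np.float64(2.99), np.float64(14.79)]
1.26 [np.float64(11.15), np.float64(3.29), np.float64(15.15)]
1.33 [np.float64(12.2), np.float64(3.6), np.float64(15.43)]
1.4 [np.float64(13.27), np.float64(3.92), np.float64(15.63)]
1.47 [np.float64(14.35), np.float64(4.24), np.float64(15.76)]
1.54 [np.float64(15.44), np.float64(4.56), np.float64(15.8)]
1.61 [np.float64(16.53), np.float64(4.88), np.float64(15.77)]
1.68 [np.float64(17.61), np.float64(5.2), np.float64(15.66)]
```

```bash
python3 -m inch '[[0.06,0.02,1.13,0,-1],[0.21,0.06,2.26,0,-1],[0.42,0.12,3.37,0,-1],[0.71,0.21,4.46,0,-1],[1.07,0.32,5.53,0,-1],[1.51,0.44,6.57,0,-1],[1.51,0.44,6.57,0,-1]]'
python3 - <<'E'
from h import *
c=wrist(); cv2.imwrite("pics/w15.png",c["pixels"][:,:,::-1])
c=robot.read_camera("side"); crop(c["pixels"],200,100,360,260,3.5,"pics/s15.png")
E
```

```text
time_s: 19.7
position: [0.5236, 0.0822, 0.1626]
orientation: [[0.96, 0.282, 0.0], [0.282, -0.96, 0.001], [0.0, -0.001, -1.0]]
ft_force: [-0.5, 5.7, -3.1]
gripper_width: 0.0255
```

View pics/s15.png

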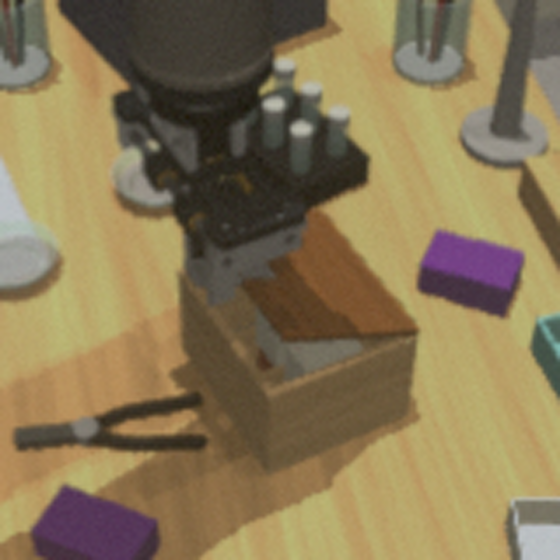

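View pics/w15.png

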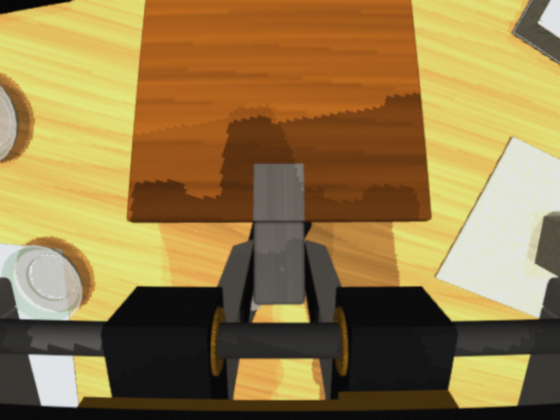

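The lid rises with the tab turning in the grip. Forces are small, so I'll continue the arc.

```bash
python3 -m inch '[[0.5,0.15,1.01,0,-1],[1.07,0.32,1.97,0,-1],[1.7,0.51,2.9,0,-1],[2.39,0.71,3.77,0,-1],[3.14,0.93,4.59,0,-1],[3.94,1.17,5.36,0,-1],[4.79,1.42,6.07,0,-1],[5.69,1.68,6.71,0,-1]]'
python3 - <<'E'
from h import *
print(robot.observe()["joint_pos"].round(2))
c=wrist(); cv2.imwrite("pics/w16.png",c["pixels"][:,:,::-1])
E
```

```text
time_s: 20.8
position: [0.5799, 0.099, 0.2288]
orientation: [[0.959, 0.282, -0.002], [0.282, -0.959, 0.001], [-0.002, -0.001, -1.0]]
ft_force: [-1.2, 6.6, -7.5]
gripper_width: 0.0256
[ 0.12  0.31 -0.48  1.77  0.16  1.1  -1.71]
```

View pics/w16.png

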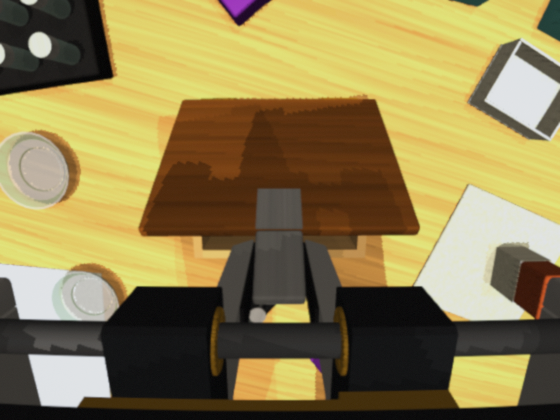

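```bash
python3 -m inch '[[0.94,0.28,0.57,0,-1],[1.91,0.57,1.08,0,-1],[2.92,0.87,1.51,0,-1],[3.95,1.17,1.87,0,-1],[5,1.48,2.15,0,-1],[6.07,1.8,2.35,0,-1],[7.15,2.12,2.48,0,-1],[8.24,2.44,2.52,0,-1]]'; python3 -m inch '[[1.09,0.32,-0.03,0,-1],[2.17,0.64,-0.14,0,-1],[2.17,0.64,-0.14,0,-1]]'
python3 - <<'E'
from h import *
print(robot.observe()["joint_pos"].round(2))
c=wrist(); cv2.imwrite("pics/w17.png",c["pixels"][:,:,::-1])
c=robot.read_camera("side"); crop(c["pixels"],200,60,360,240,3.3,"pics/s17.png")
E
```

```text
time_s: 21.85
position: [0.6624, 0.1236, 0.2543]
orientation: [[0.959, 0.282, -0.002], [0.282, -0.959, 0.001], [-0.001, -0.001, -1.0]]
ft_force: [-5.7, 5.0, 1.9]
gripper_width: 0.0255
time_s: 22.22
position: [0.6848, 0.1303, 0.2531]
orientation: [[0.959, 0.282, -0.0], [0.282, -0.959, 0.002], [0.0, -0.002, -1.0]]
ft_force: [-2.8, 5.4, 4.6]
gripper_width: 0.0255
[ 0.04  0.47 -0.46  1.48  0.21  1.23 -1.73]
```

View pics/s17.png

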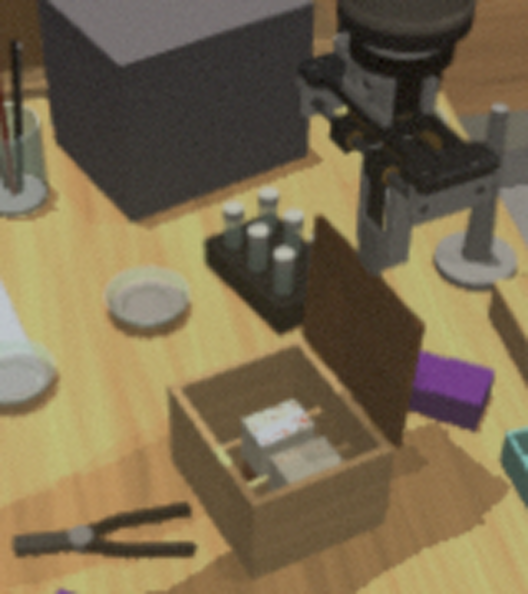

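View pics/w17.png

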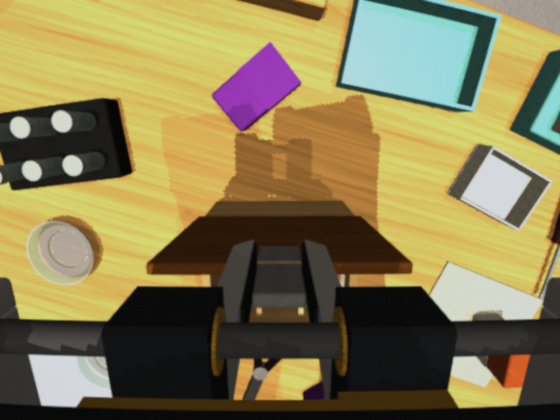

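```bash
python3 -m inch '[[0.9,0.27,-0.15,0,-1],[1.83,0.54,-0.37,0,-1],[1.83,0.54,-0.37,0,-1],[1.83,0.54,-0.37,0,0],[1.83,0.54,-0.37,0,0],[1.83,0.54,-0.37,0,0],[1.83,0.54,-0.37,0,0]]'; python3 -m inch '[[0,0,2,0,0],[0,0,5,0,0],[0,0,8,0,0.3],[-3,-4,9,0,0.3],[-6,-9,9,0.2,0.3],[-9,-14,9,0.38,0.3],[-9,-14,9,0.5,0.3],[-9,-14,9,0.5,0.3]]'
python3 - <<'E'
from h import *
c=robot.read_camera("side"); crop(c["pixels"],200,100,360,280,3.3,"pics/s18.png")
c=robot.read_camera("top"); crop(c["pixels"],190,130,380,270,4,"pics/t18.png")
E
```

```text
time_s: 23.2
position: [0.703, 0.1339, 0.2492]
orientation: [[0.96, 0.281, -0.0], [0.281, -0.96, -0.0], [-0.0, 0.0, -1.0]]
ft_force: [0.4, -0.8, 0.1]
gripper_width: 0.0468
time_s: 24.2
position: [0.6131, -0.0063, 0.341]
orientation: [[0.709, 0.705, 0.002], [0.705, -0.709, -0.0], [0.001, 0.001, -1.0]]
ft_force: [1.2, 1.2, -0.5]
gripper_width: 0.0611
```

View pics/s18.png

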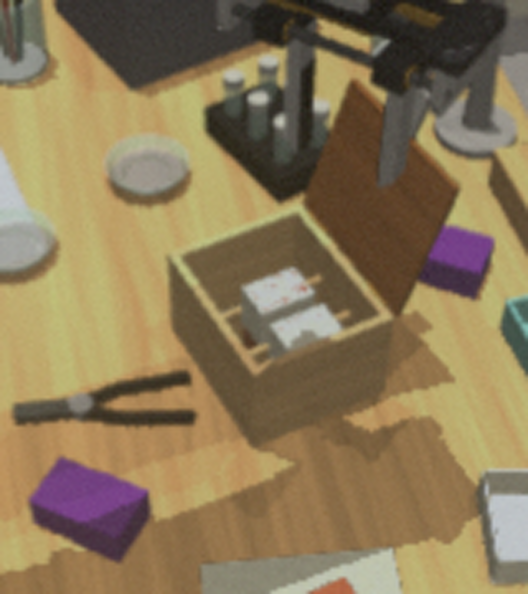

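View pics/t18.png

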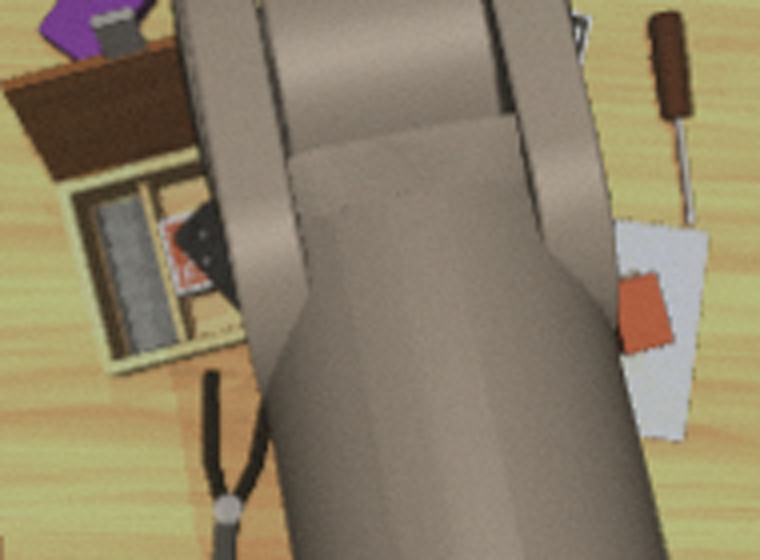

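```bash
python3 -m inch '[[-1,-2,-3,0.18,0.7],[-2,-4,-6,0.36,1],[-3,-6,-9,0.54,1],[-4,-8,-11,0.72,1],[-5,-10,-12,0.9,1],[-6,-11,-13,1.075,1],[-6,-11,-13,1.075,1],[-6,-11,-13,1.075,1]]'
python3 - <<'E'
from h import *
s=robot.observe();print(s["joint_pos"].round(2))
c=wrist(); cv2.imwrite("pics/w19.png",c["pixels"][:,:,::-1])
E
```

```text
time_s: 25.3
position: [0.5538, -0.1148, 0.2099]
orientation: [[-0.281, 0.96, 0.001], [0.96, 0.281, 0.0], [0.0, 0.001, -1.0]]
ft_force: [-0.5, 0.3, 0.8]
gripper_width: 0.0943
[ 0.63  0.32 -0.65  1.83  0.22  1.06  0.18]
```

View pics/w19.png

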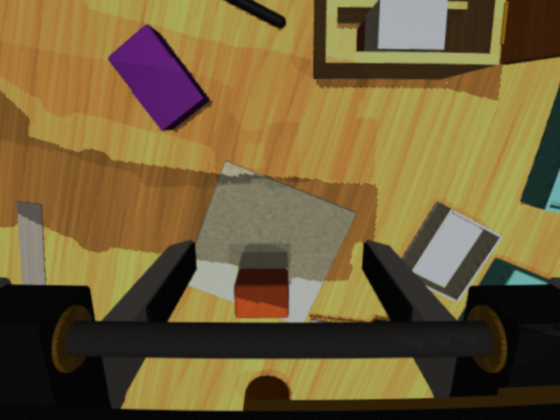

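```bash
python3 - <<'E'
from h import *
c=wrist(); crop(c["pixels"],200,230,330,330,6,"pics/w19c.png"); s=robot.observe()
t=robot.read_camera("top"); crop(t["pixels"],300,150,400,250,6,"pics/t19.png")
E
```

```text
(no output)
```

View pics/w19c.png

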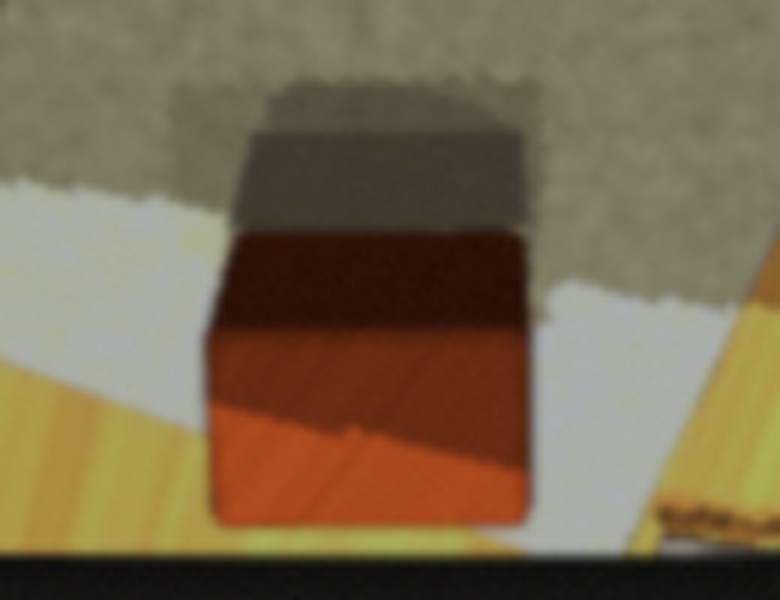

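View pics/t19.png

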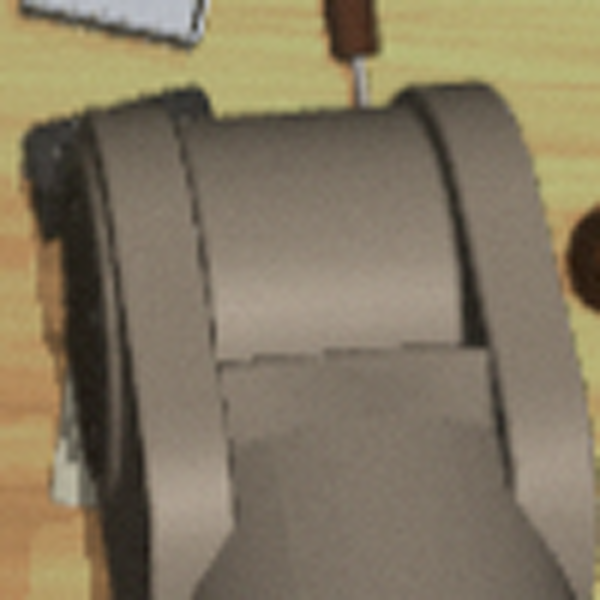

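```bash
python3 - <<'E'
from h import *
c=wrist(); s=robot.observe()
P=[(210+0,328),(528,328),(530,526),(212,526)]
P=[(200+x/6,230+y/6) for x,y in P]
b=ray(c,P,.089)
print(b.round(4).tolist()); 
for i in range(4):
    d=b[(i+1)%4]-b[i]; print(np.linalg.norm(d).round(4),np.arctan2(d[1],d[0]).round(3))
B=[(200+x/6,230+y/6) for x,y in [(250,130),(523,130)]]
q=ray(c,B,.004); print("bottom inner edge",q.round(4).tolist(),np.linalg.norm(q[0]-q[1]))
ctr=b.mean(0); print(ctr, (ctr-s["position"])*100)
yb=np.array([-.283,.959,0]); print("ctr from bottom edge",q.mean(0)-.018*yb)
E
```

```text
[[0.5363, -0.1975, 0.089], [0.5836, -0.1835, 0.089], [0.594, -0.2168, 0.089], [0.5453, -0.2313, 0.089]]
0.0494 0.289
0.0349 -1.266
0.0509 -2.852
0.0349 1.832
bottom inner edge [[0.5339, -0.199, 0.004], [0.585, -0.1838, 0.004]] 0.05330402937724905
[ 0.56479402 -0.20726058  0.089     ] [  1.12853837  -9.21392731 -12.07379757]
ctr from bottom edge [ 0.56454755 -0.20864481  0.004     ]
```

```bash
python3 -m inch '[[0.6,-5,0,0,1],[1.1,-9.3,-2,0,1],[1.1,-9.3,-6,0,1],[1.1,-9.3,-10,0,1],[1.1,-9.3,-13,0,1],[1.1,-9.3,-14.2,0,0.6],[1.1,-9.3,-14.2,0,-1],[1.1,-9.3,-14.2,0,-1]]'; python3 -m inch '[[0,0,0,0,-1],[0,0,0,0,-1],[0,0,0,0,-1],[0,0,0,0,-1]]'
python3 -m inch '[[0,0,4,0,-1],[0,0,8,0,-1],[0,0,12,0,-1],[0,0,16,0,-1],[0,0,16,0,-1]]'
python3 - <<'E'
from h import *
c=wrist(); cv2.imwrite("pics/w20.png",c["pixels"][:,:,::-1])
c=robot.read_camera("side"); crop(c["pixels"],200,140,360,320,3.3,"pics/s20.png")
E
```

```text
time_s: 26.5
position: [0.5648, -0.209, 0.0687]
orientation: [[-0.285, 0.959, 0.002], [0.959, 0.285, -0.001], [-0.001, 0.001, -1.0]]
ft_force: [0.2, -0.2, -0.4]
gripper_width: 0.0676
time_s: 27.0
position: [0.5644, -0.2091, 0.0682]
orientation: [[-0.285, 0.959, 0.001], [0.959, 0.285, -0.001], [-0.001, 0.001, -1.0]]
ft_force: [-2.8, 0.1, 7.2]
gripper_width: 0.0517
time_s: 27.62
position: [0.5653, -0.2092, 0.2304]
orientation: [[-0.285, 0.959, 0.004], [0.959, 0.285, -0.002], [-0.003, 0.004, -1.0]]
ft_force: [-1.0, 1.0, -2.4]
gripper_width: 0.052
```

View pics/w20.png

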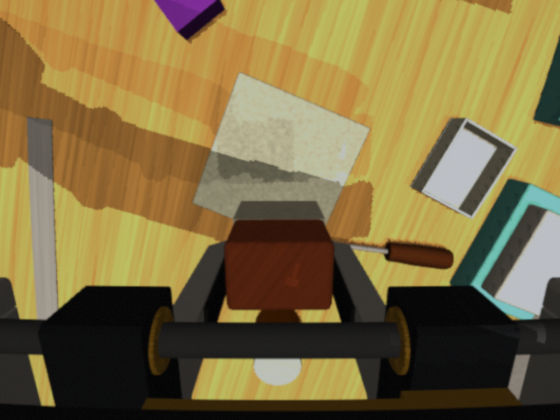

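View pics/s20.png

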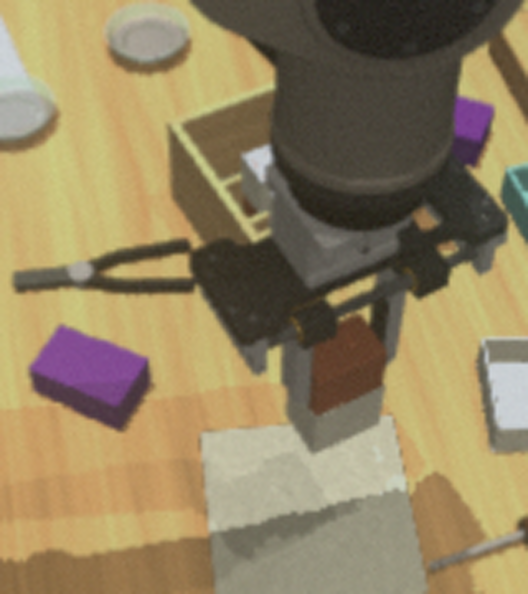

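```bash
python3 -m inch '[[0.4,5,0,0,-1],[0.8,10,0,0,-1],[1.2,15,0,0,-1],[1.6,20,0,0,-1],[2,24,0,0,-1],[2.3,27,0,0,-1],[2.3,28.5,0,0,-1],[2.3,28.5,0,0,-1]]'
python3 - <<'E'
from h import *
s=robot.observe();print(s["joint_pos"].round(2))
c=wrist(); cv2.imwrite("pics/w21.png",c["pixels"][:,:,::-1])
E
```

```text
time_s: 28.72
position: [0.5865, 0.0765, 0.2265]
orientation: [[-0.286, 0.958, -0.001], [0.958, 0.286, 0.0], [0.0, -0.001, -1.0]]
ft_force: [-0.5, -1.5, -2.0]
gripper_width: 0.0517
[ 0.33  0.36 -0.72  1.75  0.26  1.13 -0.18]
```

View pics/w21.png

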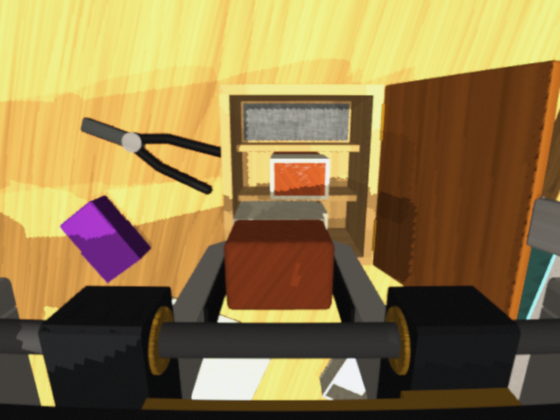

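```bash
python3 - <<'E'
from h import *
c=wrist(); s=robot.observe(); crop(c["pixels"],200,70,400,240,4,"pics/w21c.png")
O=np.array([.5985,.1033,0]); x=np.array([.959,.283,0]); y=np.array([-.283,.959,0])
def loc(p,z):
    q=ray(c,p,z); return [((w-O)@x,(w-O)@y) for w in q]
np.set_printoptions(precision=4,suppress=True)
print("rim outer far",np.array(loc([(221,85),(384,85)],.1)))
print("div1",np.array(loc([(236,148),(360,148)],.058)))
print("div2",np.array(loc([(240,195),(350,195)],.058)))
print("liner far",np.array(loc([(243,101),(351,101)],.0085)))
print("tool",(s["position"]-O)@x,(s["position"]-O)@y)
E
```

```text
rim outer far [[-0.0664  0.0785]
 [ 0.0676  0.0791]]
div1 [[-0.0607  0.0241]
 [ 0.0605  0.0245]]
div2 [[-0.058  -0.0228]
 [ 0.0531 -0.0225]]
liner far [[-0.0579  0.071 ]
 [ 0.0594  0.0714]]
tool -0.019263248376601948 -0.024150993502113673
```

View pics/w21c.png

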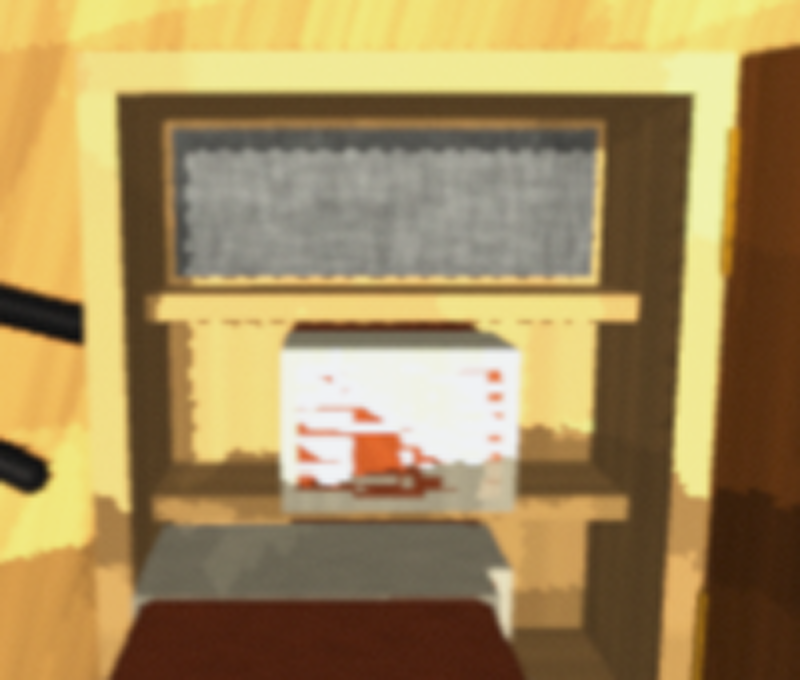

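```bash
python3 -m inch '[[-0.6,4,0,0,-1],[-1.12,7,0,0,-1],[-1.12,7,0,0,-1],[-1.12,7,0,0,-1],[-1.12,7,0,0,-1]]'
python3 - <<'E'
from h import *
c=wrist(); s=robot.observe(); print(s["position"])
crop(c["pixels"],180,60,400,340,2.8,"pics/w22.png")
c=robot.read_camera("side"); crop(c["pixels"],200,100,360,240,4,"pics/s22.png")
E
```

```text
time_s: 29.45
position: [0.5762, 0.1445, 0.2272]
orientation: [[-0.283, 0.959, -0.0], [0.959, 0.283, -0.001], [-0.0, -0.0, -1.0]]
ft_force: [-0.4, -0.4, -1.7]
gripper_width: 0.0521
[0.57610136 0.14475061 0.2272844 ]
```

View pics/w22.png

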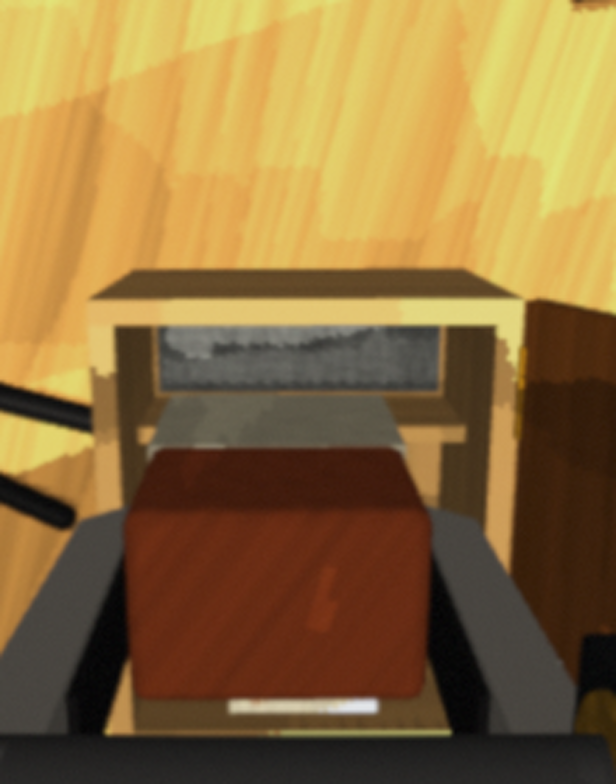

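View pics/s22.png

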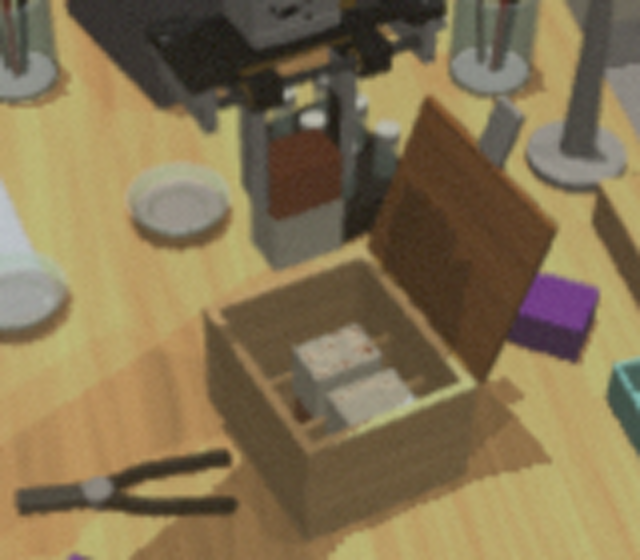

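```bash
cat > fit.py <<'E'
from h import *
from scipy.optimize import least_squares
def fit(c,s,obs):
    yb=s["orientation"][:,0]; xb=s["orientation"][:,1]; up=np.array([0,0,1.]); P=s["position"]
    def pts(v):
        th,a,h,k=v; u=np.cos(th)*yb+np.sin(th)*up; n=np.sin(th)*yb-np.cos(th)*up; C=P+a*yb+h*up+k*xb
        return [C+.0425*su*u+.018*sn*n+.026*sx*xb for su,sn,sx in[(1,1,-1),(1,1,1),(1,-1,-1),(1,-1,1),(-1,1,-1),(-1,1,1)]]
    f=lambda v:(proj(c,pts(v))-obs).ravel()
    r=least_squares(f,[1.57,0,-.02,0],loss="soft_l1"); th,a,h,k=r.x
    print("tilt",np.degrees(th),"centre rel tool (ybox,z,xbox)",a,h,k,"bottom y",a-.0425*np.cos(th),"bottom z rel",h-.0425*np.sin(th)); print(r.fun.reshape(-1,2).round(1).tolist())
E
python3 - <<'E'
from fit import *
c=wrist(); s=robot.observe()
fit(c,s,np.array([(128,512),(430,512),(138,696),(424,696),(166,397),(391,397)])/2.8+[180,60])
O=np.array([.5985,.1033,0]); x=np.array([.959,.283,0]); y=np.array([-.283,.959,0])
print((s["position"]-O)@x,(s["position"]-O)@y)
q=ray(c,np.array([(90,298),(524,298)])/2.8+[180,60],.1); print([((w-O)@x,(w-O)@y) for w in q])
E
```

```text
tilt 90.22530951358921 centre rel tool (ybox,z,xbox) -0.0018581432909345538 -0.029354908702294846 0.0012187613565763486 bottom y -0.0016910170256190038 bottom z rel -0.07185458009880616
[[0.3, -0.2], [0.4, -0.3], [-0.3, 0.4], [-0.5, 0.4], [4.4, -0.1], [-4.0, -0.1]]
-0.00969716861953626 0.04662818158720392
[(np.float64(-0.06699237841161193), np.float64(0.08129994067949642)), (np.float64(0.06765312629386454), np.float64(0.08143772567158128))]
```

```bash
python3 - <<'E'
from fit import *
c=wrist(); s=robot.observe()
obs=np.array([(128,512),(430,512),(138,696),(424,696),(166,397),(391,397)])/2.8+[180,60]
yb=s["orientation"][:,0]; xb=s["orientation"][:,1]; up=np.array([0,0,1.]); P=s["position"]
for i,z in [(0,.0211),(1,.0211),(2,.0211),(3,.0211),(4,-.064),(5,-.064)]:
    w=ray(c,[obs[i]],P[2]+z)[0]-P; print(i,"y",(w@yb).round(4),"x",(w@xb).round(4))
E
```

```text
0 y 0.0187 x -0.0236
1 y 0.0187 x 0.0257
2 y -0.015 x -0.0233
3 y -0.015 x 0.0261
4 y 0.0181 x -0.027
5 y 0.0181 x 0.0292
```

```bash
python3 -m inch '[[-0.09,0.32,-3,0,-1],[-0.09,0.32,-5.2,0,-1],[-0.09,0.32,-5.5,0,-1],[-0.09,0.32,-5.5,0,-1]]'
python3 - <<'E'
from h import *
c=wrist(); s=robot.observe(); print(s["position"])
crop(c["pixels"],180,100,400,340,3,"pics/w23.png")
E
```

```text
time_s: 30.15
position: [0.5751, 0.1494, 0.1729]
orientation: [[-0.285, 0.959, 0.0], [0.959, 0.285, 0.0], [0.0, 0.0, -1.0]]
ft_force: [0.7, 1.0, -2.6]
gripper_width: 0.0521
[0.57533412 0.1494907  0.17326276]
```

View pics/w23.png

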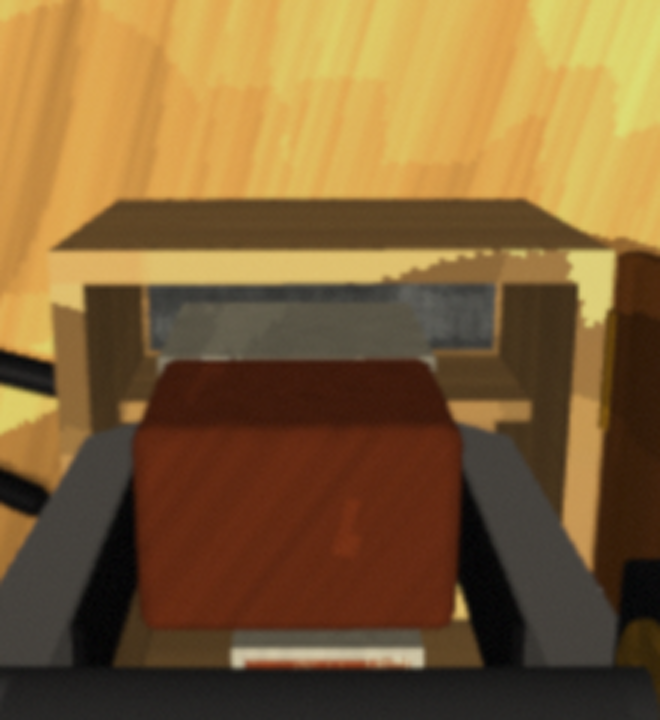

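```bash
python3 - <<'E'
from h import *
c=wrist(); s=robot.observe(); P=s["position"]
O=np.array([.5985,.1033,0]); x=np.array([.959,.283,0]); y=np.array([-.283,.959,0])
f=lambda px,z:[round(float((w-O)@k),4) for w in ray(c,[np.array(px)/3+[180,100]],z) for k in(x,y)]
print("tool",(P-O)@x,(P-O)@y)
print("bar bottom",f((180,304),P[2]-.064),f((418,304),P[2]-.064))
print("bar top inner",f((137,425),P[2]+.021),f((460,425),P[2]+.021),"outer",f((145,628),P[2]+.021))
print("wall in",f((86,284),.1),f((577,284),.1)," out",f((51,249),.1),f((612,249),.1))
print("div",f((120,400),.058),f((530,400),.058), f((530,418),.058))
E
```

```text
tool -0.009077389279218352 0.05081174422251725
bar bottom [-0.0356, 0.0695] [0.0198, 0.0696]
bar top inner [-0.0328, 0.0704] [0.0164, 0.0705] outer [-0.0329, 0.0357]
wall in [-0.0592, 0.0722] [0.0593, 0.0725]  out [-0.0672, 0.0808] [0.0672, 0.0811]
div [-0.0598, 0.0288] [0.0599, 0.0289] [0.0602, 0.0234]
```

```bash
python3 -m inch '[[0.04,-0.14,0,0,-1],[0.04,-0.14,-2,0,-1],[0.04,-0.14,-4,0,-1],[0.04,-0.14,-5,0,-1],[0.04,-0.14,-6,0,-1],[0.04,-0.14,-6,0,-1]]'
python3 - <<'E'
from h import *
c=wrist(); s=robot.observe(); print(s["position"])
cv2.imwrite("pics/w24.png",c["pixels"][:,:,::-1])
c=robot.read_camera("side"); crop(c["pixels"],200,100,360,240,4,"pics/s24.png")
E
```

```text
time_s: 31.0
position: [0.5749, 0.1479, 0.1116]
orientation: [[-0.285, 0.958, -0.001], [0.958, 0.285, -0.0], [0.0, -0.001, -1.0]]
ft_force: [0.0, 0.7, -2.8]
gripper_width: 0.0516
[0.57527521 0.14804318 0.11223326]
```

View pics/w24.png

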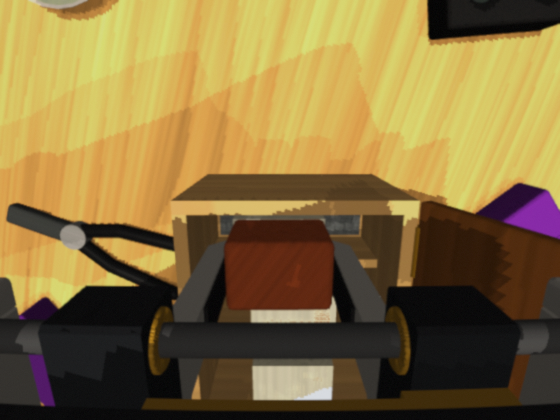

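View pics/s24.png

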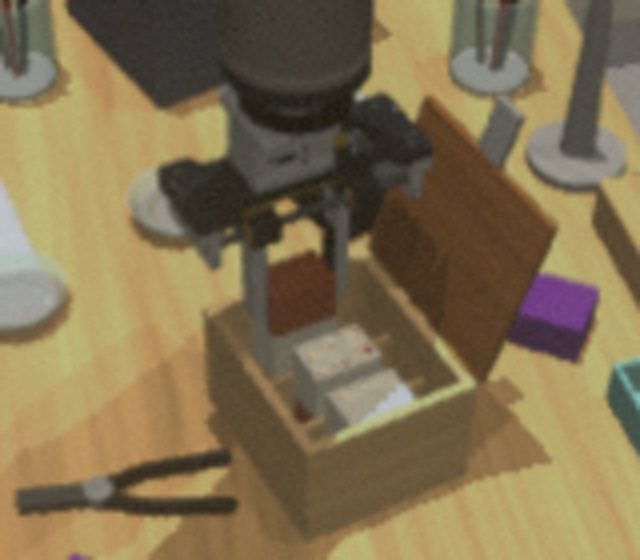

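It's past the divider tops with no contact force. Lowering to the floor.

```bash
python3 -m inch '[[0,0,-1.2,0,-1],[0,0,-2.4,0,-1],[0,0,-3.2,0,-1],[0,0,-3.6,0,-1],[0,0,-3.6,0,-1]]'; python3 -m inch '[[0,0,-0.2,0,-1],[0,0,-0.4,0,-1],[0,0,-0.4,0,-1]]'
```

```text
time_s: 31.72
position: [0.5752, 0.148, 0.0761]
orientation: [[-0.285, 0.959, -0.0], [0.959, 0.285, 0.0], [0.0, -0.0, -1.0]]
ft_force: [-0.0, -0.1, -2.4]
gripper_width: 0.0517
time_s: 32.1
position: [0.5753, 0.1479, 0.0724]
orientation: [[-0.285, 0.959, 0.0], [0.959, 0.285, -0.0], [-0.0, 0.0, -1.0]]
ft_force: [-0.8, -0.6, -2.1]
gripper_width: 0.0516
```

```bash
python3 -m inch '[[0,0,-0.1,0,-1],[0,0,-0.1,0,0.15],[0,0,-0.1,0,0.25],[0,0,-0.1,0,0.3],[0,0,-0.1,0,0.3],[0,0,-0.1,0,0.3]]'; python3 -m inch '[[0,0,1,0,0.3],[0,0,3,0,0.3],[0,0,6,0,0.3],[0,0,10,0,0.3],[0,0,15,0,0.3],[-1,-5,18,0,0.3],[-2,-10,20,0,0.3],[-3,-15,20,0,0.3]]'
python3 - <<'E'
from h import *
c=wrist(); cv2.imwrite("pics/w25.png",c["pixels"][:,:,::-1])
c=robot.read_camera("side"); crop(c["pixels"],200,100,360,240,4,"pics/s25.png")
E
```

```text
time_s: 32.85
position: [0.5753, 0.148, 0.0713]
orientation: [[-0.285, 0.959, -0.0], [0.959, 0.285, 0.0], [0.0, -0.0, -1.0]]
ft_force: [0.2, -0.4, -0.3]
gripper_width: 0.0612
time_s: 33.85
position: [0.5455, -0.003, 0.2746]
orientation: [[-0.285, 0.958, 0.004], [0.958, 0.285, -0.0], [-0.002, 0.004, -1.0]]
ft_force: [1.2, -0.3, -0.6]
gripper_width: 0.0611
```

View pics/w25.png

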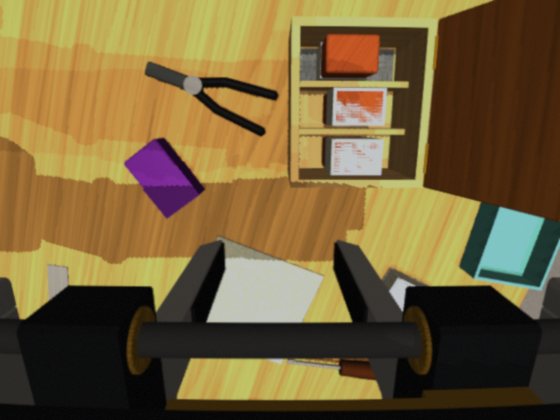

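View pics/s25.png

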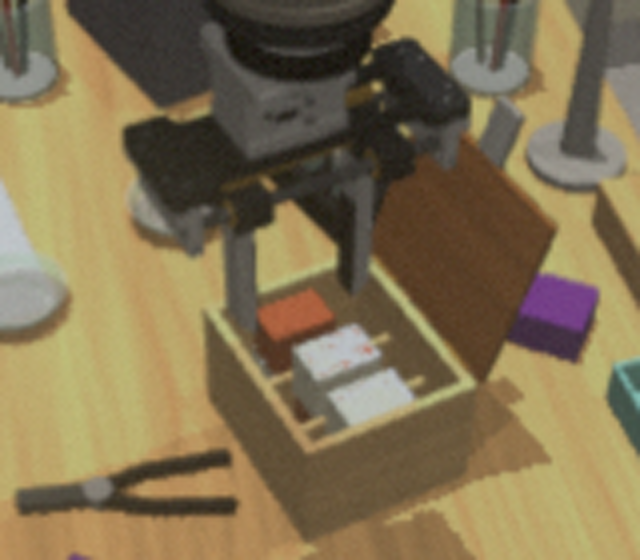

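The wrist view shows all three bars standing, one per bay. The new one is at (351,53), the spares are at (358,107) and (356,157), and the lid is open on the right. I'll do one last overall look from clear of the box, then hand in.

```bash
python3 -m inch '[[-1,-6,0,0,0.3],[-2,-12,0,0,0.3],[-3,-18,0,0,0.3],[-4,-24,0,0,0.3],[-4,-24,0,0,0.3],[-4,-24,0,0,0.3]]'
python3 - <<'E'
from h import *
c=robot.read_camera("top"); cv2.imwrite("pics/t26.png",c["pixels"][:,:,::-1])
E
```

```text
time_s: 34.7
position: [0.5056, -0.2411, 0.2723]
orientation: [[-0.285, 0.958, 0.001], [0.958, 0.285, 0.0], [-0.0, 0.001, -1.0]]
ft_force: [0.2, 0.6, 0.1]
gripper_width: 0.061
```

View pics/t26.png

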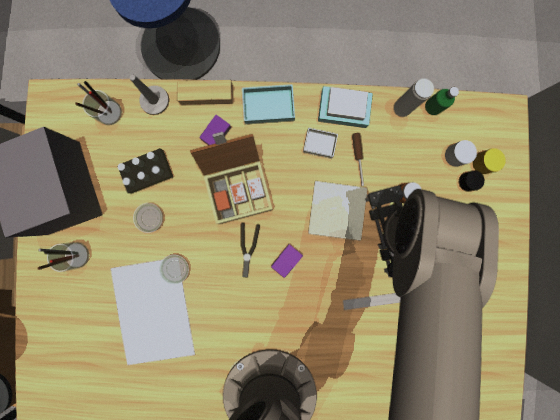

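The top view shows the box open at (238,185) with three bars in it, and the pliers, dishes, vials, carton and burnisher where they were. The jar sits partly behind the arm at about (410,190).

```bash
python3 -c "
from rig import robot
print(robot.finish_job())"
```

```text
the job is handed in; nothing more can be done
None
```

I handed the job in at about 35 s of the 72 s allowed. The bar now stands on end in the empty bay, the lid is open on its own, and the two spare bars still stand in theirs.

**How it went:** The tool cannot tilt, so I turned the bar upright by levering its free end on the edge of the shut box lid. I then released it standing on the white board. Next I gripped the steel tab, swung the lid to about 1.8 rad and let go; it stayed open. Finally I gripped the standing bar near its top and lowered it into the bay, about 9 mm towards the front of the bay's centre.

**Last checks:**
- The final wrist, side and top pictures show three bars standing, one per bay, with the lid leaning back and the gripper clear.
- The pliers, dishes, vial block, carton and burnisher look unmoved; the jar was partly hidden behind the arm in the last top view.
- There was no contact force as the bar went into the bay. The highest wrist force I read was about 25 N, while levering.

**What disagreed:**
- My first tilt estimate after levering (about 86°) was wrong. The bar had slid in the grip and was really at 74°, but it settled upright when I let go on the board.
- Wrist-camera readings of the box and the held bar differed by 1–4 mm between heights, so I centred the bar using a close view just above the rim.

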